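Put the chamber probes back into their storage tubes

ROBOT

A 7-joint arm with a two-finger parallel gripper is mounted at the origin on the work surface. World frame = base frame: x ahead of the robot, y to its left, z up, the work surface at z = 0. Lengths are in m, angles in rad, forces in N, time in s.
With the tool pointing down it reaches from about 0.4 to 0.85 m from the base axis. Payload 4.5 kg.
Tool frame: the origin (TCP) lies at the very end of the fingers, on their centre line; the grasp point (between the pads) lies 19 mm behind it (robot.tcp_to_grasp is the distance from the TCP to the grasp point, in m); z points along the fingers, y is the direction in which the jaws open and shut (so a half turn about z gives the same grasp; the last joint's range is limited). The gripper opens to 85 mm and grips with 20 to 120 N. Pads are 22 mm wide; open, the fingers measure 114 mm over their backs; the gripper's body (76 mm by 85 mm) begins 54 mm behind the grasp point. The pads swing forward as they close: fully open they stand 13 mm farther back than shut.
Start: joints at [1.372, 0.689, -0.195, 1.565, 0.157, 0.902, -0.215], TCP at [0.144, -0.608, 0.231] pointing down, gripper open.
Joint ranges: [-3.01, 3.01], [-0.46, 2.08], [-1.47, 1.51], [0.13, 2.56], [-1, 4.14], [0.04, 2.09], [-2.66, 2.66]. Speed limits (rad/s): [2.57, 2.57, 3.14, 3.14, 3.14, 3.14, 3.14].

INTERFACE

Orientations are given as a unit quaternion [x, y, z, w].
In Python, from cell import robot gives the robot as it stands.
- The arm moves only by the tool servo_tool, never from a script. Its argument "increments" is a list of rows, each an object of numbers: "dx", "dy", "dz": the shift along the world's x, y, z in m; "spin": the turn about the world's z in rad. In form: [{"dx": .., "dy": .., "dz": .., "spin": ..}, ...]. A call has 1 to 10 rows; each row shifts and turns the commanded pose from where the row before left it; what a row does not reach is not made up. A row lasts 1/10 s, in which the tool goes at most 50 mm and 8.59 degrees, less where a joint would pass 70% of its speed; a pose out of reach is approached as far as the arm can. A call with a gripper value outside its range is refused whole. "jaw" is the opening, from -1 (shut) to 1 (fully open), set as the call begins (left out, the last holds). The fingers move at their own pace and stop on an object; "squeeze" is the grip in N (left out, the last holds). Time passes only in rows, so rows that do not move let the fingers close. It gives the time, the measured TCP pose, the force and the opening at its end, in the units of the state.
- robot.observe(): the state, without advancing time (a new reading comes with each control period).
- robot.camera(name): name is "scene" or "side" or "wrist"; returns the picture (420x560x3 uint8, red, green, blue); there is no depth.
- robot.camera_params(name): a dict with "camera_matrix" (3x3 intrinsics, pixels), "dist" ([k1, k2, p1, p2, k3] as OpenCV has them; the pictures are not rectified), "position" and "attitude" of the camera in the world; the wrist camera has in their place "T_tool_cam" (4x4, takes a point from camera to tool coordinates, whose origin is the TCP and whose axes are the flange's). Camera axes: x right, y up, looking along -z (the intrinsics and any distortion apply to the point x, -y, -z); pixel columns grow to the right and rows downward; lengths in m; the calibration is good to about 2 mm. A picture is of the moment at which its call begins: read the wrist's pose just before it. camera_params takes no time and is no camera call.
- robot.sign_off(): hands the job in, once; it reports no verdict.
The state is a dict: "time_s": time; "q": joint angles; "dq": joint speeds; "tau": joint torques, N m; "position": TCP position; "ee_rot": TCP orientation; "wrist_force": force on the tool from outside, world axes, zero at the start; "wrist_torque": the same for the moment, N m; "opening": finger opening in m.
Only numpy, scipy, OpenCV 4.12 (cv2) and the standard library are available. Lean on these libraries where they do the work, as an engineer would, in place of code of your own. Each camera call takes 0.05 s, during which the arm holds its last target.

TASK

Two white-handled sensor probes, a long one and a short one, lean in the sloping rest. Lift the dust cap off the tall tube of the holder and put it in the shallow tray, and stand the long probe in the tall tube and the short probe in the short tube, stem down and fully home with the collar on the tube's rim; lower them in gently, do not drop them. Leave the plain steel rod in the rest, and the jug, the hooked weight and the logger box, where they are.

Things in the scene. Friction and masses are not known exactly. Their poses are not given: they have to be found in the camera images.
- long_probe: Long probe, loose, 145 g: steel stem 12 mm dia, 120 mm long, then a white collar (32 mm dia, 5 mm thick) and white round handle (24 mm dia, 60 mm long). Origin: centre of the stem's tip; z runs tip to handle. It starts leaning in a groove of the rest, tip down, handle towards the rest's -x, 35 deg from vertical; only the stem touches the rest, collar and handle stand free above it.
- short_probe: Short probe, loose, 110 g: steel stem 12 mm dia, 85 mm long, then a white collar (32 mm dia, 5 mm thick) and white round handle (24 mm dia, 60 mm long). Origin: centre of the stem's tip; z runs tip to handle. It starts leaning in a groove of the rest, tip down, handle towards the rest's -x, 35 deg from vertical; only the stem touches the rest, collar and handle stand free above it.
- long_probe_collar (a point): Point on the long probe's axis at the underside of its collar, 120 mm above the tip; axes as the probe's.
- short_probe_collar (a point): Point on the short probe's axis at the underside of its collar, 85 mm above the tip; axes as the probe's.
- long_probe_grip (a point): Point on the long probe's axis in its handle, 38 mm above the collar's underside: a good place to grip; axes as the probe's.
- short_probe_grip (a point): Point on the short probe's axis in its handle, 38 mm above the collar's underside: a good place to grip; axes as the probe's.
- plain_rod: Bystander, loose: plain steel rod without a handle, 12 mm diameter, 150 mm long, leaning like the probes in one of the rest's three grooves. Origin at its lower end, z along it upwards. To be left there.
- rest: White sloping rest, fixed, left or right, holder on the other side. Its face, 172 mm wide, 78 mm long, leans 35 deg from vertical towards -x; 3 grooves up it at y = -68, 0, 68 mm, 16 mm wide between ribs 10 mm high; ledge below, 25 mm deep. Top edge 86 mm up. Origin on the table, z up; tips stand at x +55, z 25 mm. Which item is in which groove varies. Foot plate 120 x 150 mm.
- holder: Holder, fixed to the table: dark steel plate 70 x 150 mm, 6 mm thick, with two upright aluminium tubes 90 mm apart, each 28 mm outside and 20 mm inside diameter, open at the top. Origin under the plate's centre; tall tube at y = +45 mm, the short tube at y = -45 mm of its frame; z up. May be turned any way round.
- tall_mouth (a point): Centre of the tall tube's mouth at its rim, 130 mm above the table; bore 124 mm deep from here; z up. Covered by the dust cap at the start.
- short_mouth (a point): Centre of the short tube's mouth at its rim, 95 mm above the table; bore 89 mm deep from here; z up. Open at the start.
- dust_cap: Grey plastic dust cap, loose, 40 g: a round skirt 40 mm outside and 34 mm inside diameter, 30 mm high with a 5 mm thick top, sitting loosely over the end of the tall tube, with a round knob (20 mm diameter, 34 mm high) standing on its top. Lifts straight off after 25 mm. Origin at the centre of the skirt's lower rim, z up towards the knob.
- dust_cap_knob (a point): Point on the cap's axis in its knob, 52 mm above the skirt's lower rim and 12 mm below the knob's top.
- tray: Shallow grey plastic tray, fixed, 100 x 100 mm, walls 16 mm high, walls and floor 3 mm thick. Origin under its centre on the table; z up.
- jug: Bystander, loose: clear plastic jug with white lid, 90 mm diameter, 186 mm high. Origin at the centre of its underside.
- weight: Bystander, loose: steel disc weight, 50 mm diameter, 30 mm high, with a thin stem and hook up to 92 mm. Origin at the centre of its underside.
- logger: Bystander, loose: flat black logger box 70 x 120 x 35 mm with a small screen. Origin at the centre of its underside.
Things that resemble listed ones, but are neither listed nor needed, are in the scene too. What is shaped like the short_probe but orange is not meant. What is shaped like the long_probe but yellow is not meant.

How it is judged:
At the end, for the whole second after the job is handed in: Long probe in the tall tube, short probe in the short tube: within 5 degrees of upright, collar underside within 5 mm of rim height and 8 mm of the tube axis; cap in the tray (origin within 50 mm of its centre lines, below 35 mm); all three at rest (horizontal distance between long_probe_collar and tall_mouth below 0.008 m and z of long_probe_collar in the frame of tall_mouth between -0.005 and 0.005 m and angle between each of long_probe, short_probe's own z axis and vertical below 0.09 rad and linear speed of each of long_probe, short_probe, dust_cap below 0.02 m/s and horizontal distance between short_probe_collar and short_mouth below 0.008 m and z of short_probe_collar in the frame of short_mouth between -0.005 and 0.005 m and x of dust_cap in the frame of tray between -0.05 and 0.05 m and y of dust_cap in the frame of tray between -0.05 and 0.05 m and height (world z) of dust_cap below 0.035 m); the robot touches nothing.
It fails at once if the jug or the hooked weight is shifted by more than 30 mm or tipped by more than 20 degrees (distance of any of jug, weight from where it was at the start of the episode above 0.03 m or angle between any of jug, weight's own z axis and vertical above 0.35 rad).
It fails at once if the logger box or the plain rod is shifted by more than 30 mm (distance of any of logger, plain_rod from where it was at the start of the episode above 0.03 m).
It fails at once if the long probe drops into a tube (faster than 0.6 m/s with its tip inside) (((horizontal distance between long_probe and tall_mouth below 0.012 m and z of long_probe in the frame of tall_mouth below 0 m) or (horizontal distance between long_probe and short_mouth below 0.012 m and z of long_probe in the frame of short_mouth below 0 m)) and linear speed of long_probe above 0.6 m/s).
It fails at once if the short probe drops into a tube (faster than 0.6 m/s with its tip inside) (((horizontal distance between short_probe and tall_mouth below 0.012 m and z of short_probe in the frame of tall_mouth below 0 m) or (horizontal distance between short_probe and short_mouth below 0.012 m and z of short_probe in the frame of short_mouth below 0 m)) and linear speed of short_probe above 0.6 m/s).
It also fails if it takes over 72 s, if anything falls off the work surface, if the arm or the gripper's body presses on something with over 40 N, if the wrist force passes 120 N, or if a joint passes its speed limit or range.

## Working session

There is one attempt and no reset: what is moved stays moved. The work goes in short steps, Python scripts to look and compute and a tool call to move; the robot and the scene stay as the last step left them, time stands still between calls to the robot, and variables do not carry over. Pictures are saved under pics/ and viewed, and the job is handed in when it is done.

Besides the shell and the picture viewer there is one more tool, called after "Emit:" as name(argument=value, ...) on one line, values as JSON. servo_tool: Moves the arm, as the interface text tells. Its arguments: {"type":"object","properties":{"increments":{"type":"array","items":{"type":"object","properties":{"dx":{"type":"number"},"dy":{"type":"number"},"dz":{"type":"number"},"spin":{"type":"number"}}}},"jaw":{"type":"number"},"squeeze":{"type":"number"}},"required":["increments"]}

```bash
ls; mkdir -p pics; python3 - <<'E'
from cell import robot
import cv2, json
for n in ["scene","side","wrist"]:
    print(n,robot.camera_params(n))
for n in ["scene","side"]:
    cv2.imwrite(f"pics/{n}0.png",cv2.cvtColor(robot.camera(n),cv2.COLOR_RGB2BGR))
print(robot.observe())
E
```

```text
pics
scene {'camera_matrix': array([[473.71765071,   0.        , 273.57226079],
       [  0.        , 473.71765071, 205.1405984 ],
       [  0.        ,   0.        ,   1.        ]]), 'dist': array([0.01336333, 0.        , 0.        , 0.        , 0.        ]), 'position': array([1.05678182, 0.8591952 , 0.91478308]), 'attitude': array([0.09913171, 0.39448417, 0.88745546, 0.21674395])}
side {'camera_matrix': array([[524.94454596,   0.        , 278.41663208],
       [  0.        , 524.94454596, 203.84903911],
       [  0.        ,   0.        ,   1.        ]]), 'dist': array([-0.10355299,  0.        ,  0.        ,  0.        ,  0.        ]), 'position': array([ 0.50407962, -0.77047548,  0.85485353]), 'attitude': array([ 0.40209262, -0.03801967, -0.08036312,  0.91127263])}
wrist {'camera_matrix': array([[303.35358351,   0.        , 282.08045301],
       [  0.        , 303.35358351, 205.52737609],
       [  0.        ,   0.        ,   1.        ]]), 'dist': array([-0.00604093,  0.        ,  0.        ,  0.        ,  0.        ]), 'T_tool_cam': array([[-4.37237151e-04,  9.65855931e-01,  2.
[... 285 characters left out ...]
000e+00]])}
{'time_s': 0.1, 'q': array([ 1.37183058,  0.68992842, -0.19453048,  1.56623891,  0.15729519,
        0.90249551, -0.21512569]), 'dq': array([ 0.00174607, -0.001948  , -0.00127078, -0.00322297, -0.00078717,
        0.0007746 ,  0.00061051]), 'tau': array([-3.79822013e-03, -5.40601015e+01, -1.27174851e+00, -1.58986098e+01,
        9.31502727e-03,  4.35530630e-03,  6.99743410e-06]), 'position': array([ 0.14399749, -0.60758565,  0.23054713]), 'ee_rot': array([ 9.93231580e-01,  1.16147853e-01, -1.51327755e-04, -8.25824603e-04]), 'wrist_force': array([-0.15765605, -0.80547302,  0.07092045]), 'wrist_torque': array([ 0.03353866, -0.04511793,  0.00143343]), 'opening': 0.08538080942142268}
```

View pics/scene0.png

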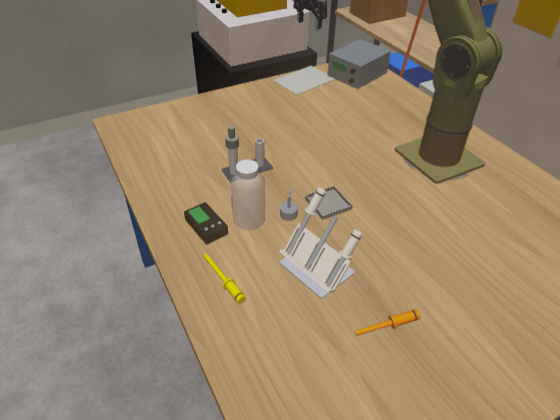

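View pics/side0.png

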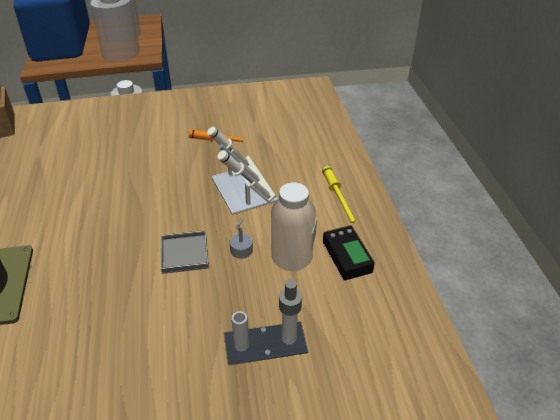

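```bash
cat > h.py <<'E'
import numpy as np, cv2
from scipy.spatial.transform import Rotation as R
from cell import robot
F=np.diag([1.,-1,-1])
def cam(name,st=None):
    p=robot.camera_params(name); K=p["camera_matrix"]; d=p["dist"]
    if name=="wrist":
        st=st or robot.observe(); T=p["T_tool_cam"]; Rt=R.from_quat(st["ee_rot"]).as_matrix()
        return K,d,Rt@T[:3,:3],Rt@T[:3,3]+st["position"]
    return K,d,R.from_quat(p["attitude"]).as_matrix(),np.array(p["position"])
def ray(c,uv):
    K,d,Rm,o=c
    n=cv2.undistortPoints(np.array([[uv]],float),K,d)[0,0]
    v=Rm@F@np.array([n[0],n[1],1]); return o,v/np.linalg.norm(v)
def plane(c,uv,z):
    o,v=ray(c,uv); return o+v*(z-o[2])/v[2]
def proj(c,P):
    K,d,Rm,o=c; X=(np.atleast_2d(P)-o)@Rm@F
    return cv2.projectPoints(X,np.zeros(3),np.zeros(3),K,d)[0][:,0]
def tri(*rs):
    A=sum(np.eye(3)-np.outer(v,v) for o,v in rs); b=sum((np.eye(3)-np.outer(v,v))@o for o,v in rs)
    P=np.linalg.solve(A,b); return P,[np.linalg.norm((np.eye(3)-np.outer(v,v))@(P-o)) for o,v in rs]
def shot(name,f):
    im=robot.camera(name); cv2.imwrite(f"pics/{f}.png",im[:,:,::-1]); return im
def crop(src,f,x0,y0,w,h,s):
    im=cv2.imread(f"pics/{src}.png")[y0:y0+h,x0:x0+w]
    cv2.imwrite(f"pics/{f}.png",cv2.resize(im,None,fx=s,fy=s,interpolation=cv2.INTER_CUBIC))
E
python3 - <<'E'
from h import *
crop("scene0","c1",210,115,160,120,5)
crop("scene0","c2",260,175,130,130,4.5)
crop("side0","c3",140,110,150,150,4)
crop("side0","c4",200,260,130,110,5)
E
```

```text
(no output)
```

View pics/c1.png

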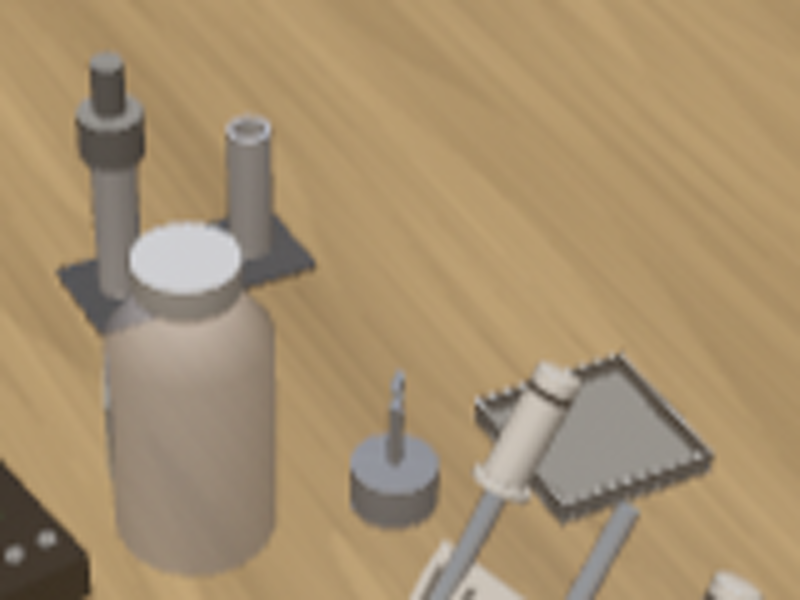

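View pics/c2.png

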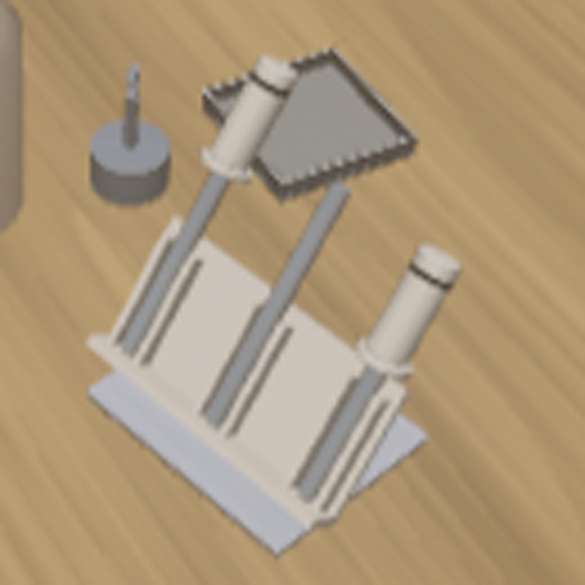

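View pics/c3.png

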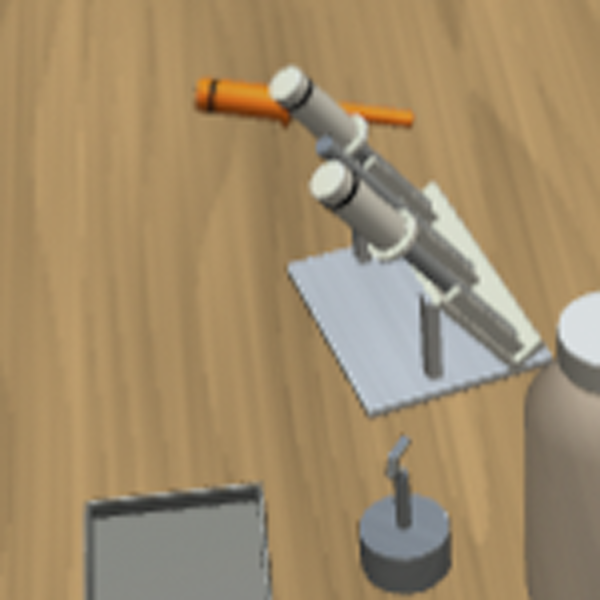

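View pics/c4.png

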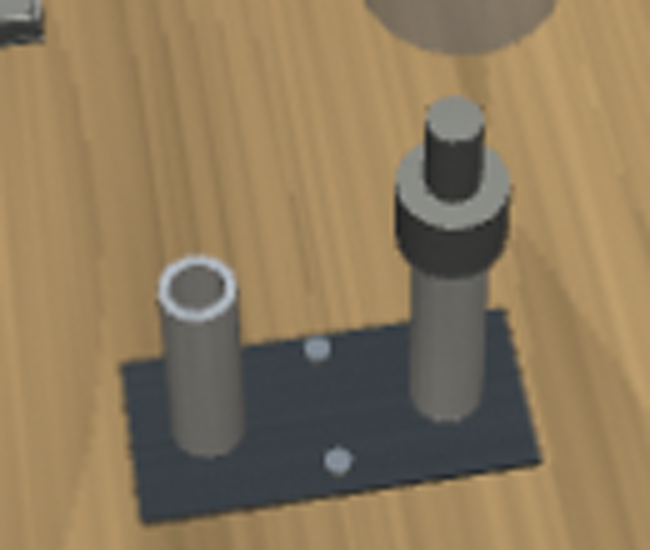

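```bash
python3 - <<'E'
from h import *
np.set_printoptions(precision=4,suppress=True)
S=cam("scene");D=cam("side")
def cp(u,v,s,x0,y0): return ((u+.5)/s-.5+x0,(v+.5)/s-.5+y0)
def both(n,a,b,z=None):
    P,e=tri(ray(S,a),ray(D,b)); print(n,P,np.array(e), "" if z is None else (plane(S,a,z),plane(D,b,z)))
    return P
both("knobtop",cp(107,65,5,210,115),cp(455,120,5,200,260),.169)
both("shortrim",cp(249,130,5,210,115),cp(199,288,5,200,260),.095)
both("jugtop",cp(186,258,5,210,115),(293.5,195),.186)
for n,e1,c1,e2,c2 in [("long",(275,68),(226,164),(334,184),(395,237)),("short",(438,258),(384,357),(291,87),(350,135))]:
    E=both(n+" end",cp(*e1,4.5,260,175),cp(*e2,4,140,110))
    C=both(n+" col",cp(*c1,4.5,260,175),cp(*c2,4,140,110))
    d=E-C; print(np.linalg.norm(d),np.degrees(np.arccos(d[2]/np.linalg.norm(d))),np.degrees(np.arctan2(d[1],d[0])))
print("tray",[plane(D,p,.016)[:2] for p in [(162,237),(206,233),(208,268),(163,272)]])
for a in [(475,405),(617,357),(710,457),(563,517)]: print(plane(S,cp(*a,5,210,115),.016)[:2])
# rest groove tops & foot
for a in [(90,392),(278,552),(427,435)]: print("foot",plane(S,cp(*a,4.5,260,175),.0)[:2])
for a in [(288,265),(372,415),(550,355)]: print("footD",plane(D,cp(*a,4,140,110),.005)[:2])
print("holder plate",[plane(D,cp(*a,5,200,260),.006)[:2] for a in [(122,363),(143,523),(541,463),(505,312)]])
print("weight hook",plane(D,(241,218),.092),plane(S,cp(398,375,5,210,115),.092))
E
```

```text
knobtop [ 0.6248 -0.2267  0.1675] [0.001 0.001] (array([ 0.6247, -0.2243,  0.169 ]), array([ 0.6255, -0.2283,  0.169 ]))
shortrim [ 0.535  -0.227   0.0944] [0.0012 0.0012] (array([ 0.5341, -0.2262,  0.095 ]), array([ 0.5361, -0.228 ,  0.095 ]))
jugtop [ 0.67   -0.0236  0.1816] [0.0014 0.0014] (array([ 0.6709, -0.0181,  0.186 ]), array([ 0.6701, -0.0291,  0.186 ]))
long end [0.548  0.1355 0.175 ] [0.002 0.002] 
long col [0.5804 0.1449 0.1265] [0.0013 0.0013] 
0.0590697345137606 34.849188955741866 -163.80213876137665
short end [0.5341 0.2729 0.1466] [0.0021 0.0021] 
short col [0.5677 0.2833 0.0998] [0.0019 0.0019] 
0.05859010491535306 36.96707286090838 -162.74858750625242
tray [array([0.3961, 0.0711]), array([0.494 , 0.0669]), array([ 0.4901, -0.0367]), array([ 0.3963, -0.0319])]
[ 0.4915 -0.019 ]
[ 0.3944 -0.0181]
[0.396  0.0809]
[0.4962 0.0847]
foot [0.6685 0.1587]
foot [0.6328 0.3024]
foot [0.517  0.2724]
footD [0.5237 0.28  ]
footD [0.5608 0.132 ]
footD [0.6734 0.1662]
holder plate [array([ 0.5066, -0.1938]), array([ 0.5069, -0.2636]), array([ 0.6543, -0.264 ]), array([ 0.655, -0.196])]
weight hook [0.5707 0.0225 0.092 ] [0.5637 0.0149 0.092 ]
```

Emit:
servo_tool(increments=[{"dx": 0.03,"dy": 0.025},{"dx": 0.03,"dy": 0.025},{"dx": 0.03,"dy": 0.025},{"dx": 0.03,"dy": 0.025},{"dx": 0.03,"dy": 0.025},{"dx": 0.03,"dy": 0.025},{"dx": 0.03,"dy": 0.025},{"dx": 0.03,"dy": 0.025},{"dx": 0.03,"dy": 0.025},{"dx": 0.03,"dy": 0.025}], jaw=0.3)

```text
validation failed for argument at $.in...
```

Emit:
servo_tool(increments=[{"dx": 0.03,"dy": 0.025,"dz": 0,"spin": 0},{"dx": 0.03,"dy": 0.025,"dz": 0,"spin": 0},{"dx": 0.03,"dy": 0.025,"dz": 0,"spin": 0},{"dx": 0.03,"dy": 0.025,"dz": 0,"spin": 0},{"dx": 0.03,"dy": 0.025,"dz": 0,"spin": 0},{"dx": 0.03,"dy": 0.025,"dz": 0,"spin": 0},{"dx": 0.03,"dy": 0.025,"dz": 0,"spin": 0},{"dx": 0.03,"dy": 0.025,"dz": 0,"spin": 0}], jaw=0.3)

```text
time_s: 0.9
position: [0.3851, -0.4069, 0.231]
ee_rot: [0.993, 0.116, -0.0, -0.0]
wrist_force: [0.2, -0.8, 0.4]
opening: 0.0558
```

Emit:
servo_tool(increments=[{"dx": 0.04,"dy": 0.03,"dz": 0.005,"spin": 0},{"dx": 0.04,"dy": 0.03,"dz": 0.005,"spin": 0},{"dx": 0.04,"dy": 0.03,"dz": 0,"spin": 0},{"dx": 0.04,"dy": 0.03,"dz": 0,"spin": 0},{"dx": 0.04,"dy": 0.03,"dz": 0,"spin": 0},{"dx": 0.03,"dy": 0.025,"dz": 0,"spin": 0},{"dx": 0.01,"dy": 0.005,"dz": 0,"spin": 0},{"dx": 0,"dy": 0,"dz": 0,"spin": 0}], jaw=0.3)

```text
time_s: 1.7
position: [0.6251, -0.2261, 0.2405]
ee_rot: [0.993, 0.118, 0.0, -0.001]
wrist_force: [0.2, 0.1, -0.0]
opening: 0.0555
```

```bash
python3 - <<'E'
from h import *
st=robot.observe();print(st["position"])
shot("wrist","w1");
W=cam("wrist",st)
print(proj(W,[[.625,-.227,.169],[.535,-.227,.095]]))
E
```

```text
[ 0.62509462 -0.22613001  0.24046018]
[[281.69985509 215.51383117]
 [261.73569691 274.98818768]]
```

View pics/w1.png

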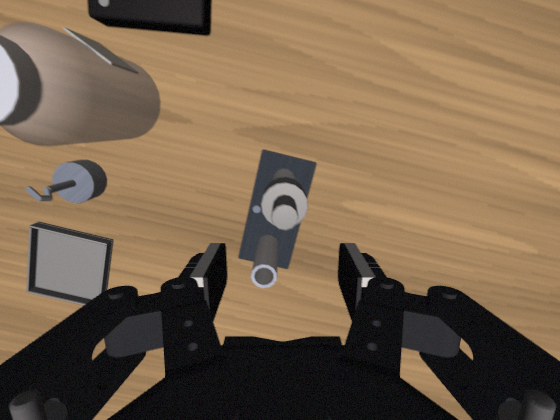

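```bash
python3 - <<'E'
from h import *
W=cam("wrist")
print(plane(W,(285.5,213),.169),plane(W,(263.7,275),.095),plane(W,(271,246),.095))
E
```

```text
[ 0.62553703 -0.23196938  0.169     ] [ 0.53326191 -0.23153133  0.095     ] [ 0.56687003 -0.2317432   0.095     ]
```

Emit:
servo_tool(increments=[{"dx": 0,"dy": -0.001,"dz": -0.03,"spin": 0},{"dx": 0,"dy": 0,"dz": -0.03,"spin": 0},{"dx": 0,"dy": 0,"dz": -0.025,"spin": 0},{"dx": 0,"dy": 0,"dz": -0.013,"spin": 0},{"dx": 0,"dy": 0,"dz": 0,"spin": 0}], jaw=0.3)

```text
time_s: 2.25
position: [0.6211, -0.231, 0.1415]
ee_rot: [0.993, 0.115, -0.002, -0.0]
wrist_force: [0.1, -0.3, -0.7]
opening: 0.0554
```

Emit:
servo_tool(increments=[{"dx": 0,"dy": 0,"dz": 0,"spin": 0},{"dx": 0,"dy": 0,"dz": 0,"spin": 0},{"dx": 0,"dy": 0,"dz": 0,"spin": 0},{"dx": 0,"dy": 0,"dz": 0,"spin": 0},{"dx": 0,"dy": 0,"dz": 0,"spin": 0},{"dx": 0,"dy": 0,"dz": 0,"spin": 0}], jaw=-1, squeeze=40)

```text
time_s: 2.85
position: [0.6247, -0.2298, 0.145]
ee_rot: [0.993, 0.116, 0.001, 0.001]
wrist_force: [-1.0, 0.9, 5.7]
opening: 0.0187
```

Emit:
servo_tool(increments=[{"dx": 0,"dy": 0,"dz": 0.02,"spin": 0},{"dx": 0,"dy": 0,"dz": 0.03,"spin": 0},{"dx": 0,"dy": 0,"dz": 0.03,"spin": 0},{"dx": -0.02,"dy": 0.025,"dz": 0.01,"spin": 0},{"dx": -0.028,"dy": 0.038,"dz": 0,"spin": 0},{"dx": -0.028,"dy": 0.038,"dz": 0,"spin": 0},{"dx": -0.028,"dy": 0.038,"dz": 0,"spin": 0},{"dx": -0.028,"dy": 0.038,"dz": 0,"spin": 0},{"dx": -0.028,"dy": 0.038,"dz": 0,"spin": 0},{"dx": -0.02,"dy": 0.035,"dz": 0,"spin": 0}])

```text
time_s: 3.85
position: [0.4418, 0.022, 0.2337]
ee_rot: [0.993, 0.116, -0.0, -0.0]
wrist_force: [-0.3, 0.1, -0.0]
opening: 0.0185
```

Emit:
servo_tool(increments=[{"dx": 0,"dy": 0.003,"dz": -0.02,"spin": 0},{"dx": 0,"dy": 0,"dz": -0.03,"spin": 0},{"dx": 0,"dy": 0,"dz": -0.03,"spin": 0},{"dx": 0,"dy": 0,"dz": 0,"spin": 0}])

```text
time_s: 4.25
position: [0.4419, 0.0236, 0.1512]
ee_rot: [0.993, 0.117, -0.003, 0.0]
wrist_force: [-0.9, -0.6, 0.1]
opening: 0.0185
```

```bash
python3 - <<'E'
from h import *
shot("side","s2"); print(robot.observe()["position"])
crop("s2","s2c",120,130,200,200,3)
E
```

```text
[0.4429439  0.02352476 0.15265187]
```

View pics/s2c.png

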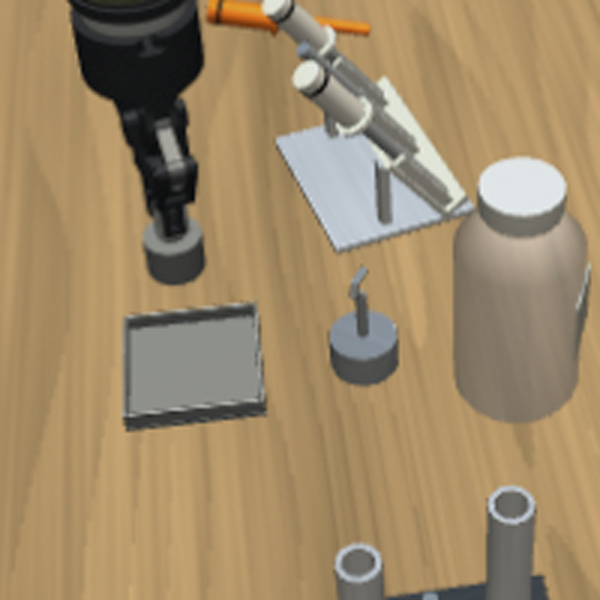

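Emit:
servo_tool(increments=[{"dx": 0,"dy": 0,"dz": -0.03,"spin": 0},{"dx": 0,"dy": 0,"dz": -0.03,"spin": 0},{"dx": 0,"dy": 0,"dz": -0.03,"spin": 0},{"dx": 0,"dy": 0,"dz": -0.015,"spin": 0},{"dx": 0,"dy": 0,"dz": -0.004,"spin": 0},{"dx": 0,"dy": 0,"dz": 0,"spin": 0}])

```text
time_s: 4.9
position: [0.4448, 0.0236, 0.045]
ee_rot: [0.993, 0.116, 0.001, 0.0]
wrist_force: [-0.2, -0.3, -0.6]
opening: 0.0183
```

Emit:
servo_tool(increments=[{"dx": 0,"dy": 0,"dz": -0.002,"spin": 0},{"dx": 0,"dy": 0,"dz": -0.002,"spin": 0},{"dx": 0,"dy": 0,"dz": 0,"spin": 0}])

```text
time_s: 5.2
position: [0.445, 0.0238, 0.0427]
ee_rot: [0.993, 0.116, 0.002, -0.0]
wrist_force: [-1.3, 1.6, 20.0]
opening: 0.0185
```

Contact with the tray floor (20 N). Release and rise.

Emit:
servo_tool(increments=[{"dx": 0,"dy": 0,"dz": 0.001,"spin": 0},{"dx": 0,"dy": 0,"dz": 0,"spin": 0},{"dx": 0,"dy": 0,"dz": 0,"spin": 0},{"dx": 0,"dy": 0,"dz": 0,"spin": 0},{"dx": 0,"dy": 0,"dz": 0.03,"spin": 0},{"dx": 0,"dy": 0,"dz": 0.04,"spin": 0.02},{"dx": 0,"dy": 0,"dz": 0.045,"spin": 0.02},{"dx": 0,"dy": 0,"dz": 0.045,"spin": 0.015},{"dx": 0,"dy": 0,"dz": 0.045,"spin": 0},{"dx": 0,"dy": 0,"dz": 0.02,"spin": 0}], jaw=0.2)

```text
time_s: 6.2
position: [0.4451, 0.0237, 0.2698]
ee_rot: [0.99, 0.143, 0.003, 0.0]
wrist_force: [0.7, 0.7, -0.7]
opening: 0.0511
```

```bash
python3 - <<'E'
from h import *
st=robot.observe();print(st["position"])
shot("wrist","w2"); W=cam("wrist",st)
print(proj(W,[[.548,.1355,.1765],[.534,.273,.148],[.563,.140,.1545],[.549,.277,.126]]))
E
```

```text
[0.44508907 0.02368027 0.26983564]
[[168.46335658  27.63769631]
 [  3.08057147   3.19150876]
 [176.95793884  13.7173032 ]
 [ 22.82405059  -7.67144291]]
```

View pics/w2.png

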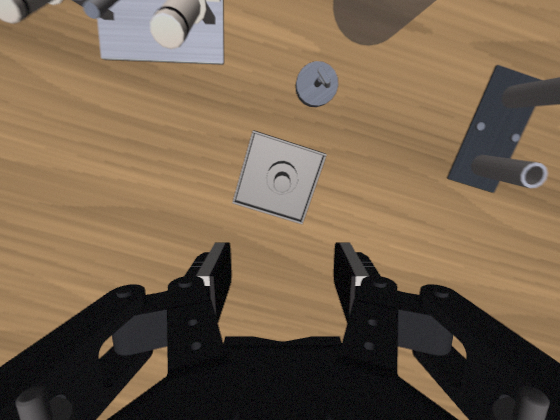

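The cap stands upright in the tray at (282,180). Now I move above the long probe, the left white-handled one as seen in c2, whose collar stands well above the rest's top edge. The decoys are yellow (225,280) and orange (390,322) in scene0, lying on the table. I'll confirm in a wrist picture.

Emit:
servo_tool(increments=[{"dx": 0.02,"dy": 0.027,"dz": 0,"spin": 0},{"dx": 0.02,"dy": 0.027,"dz": 0,"spin": 0},{"dx": 0.02,"dy": 0.027,"dz": 0,"spin": 0},{"dx": 0.02,"dy": 0.025,"dz": 0,"spin": 0},{"dx": 0.005,"dy": 0.006,"dz": 0,"spin": 0},{"dx": 0,"dy": 0,"dz": 0,"spin": 0}])

```text
time_s: 6.85
position: [0.5286, 0.1364, 0.2653]
ee_rot: [0.99, 0.144, -0.001, 0.0]
wrist_force: [-0.4, -0.5, -0.2]
opening: 0.051
```

```bash
python3 - <<'E'
from h import *
st=robot.observe();print(st["position"],st["ee_rot"])
shot("wrist","w3"); W=cam("wrist",st)
print(proj(W,[[.548,.1355,.1765],[.534,.273,.148],[.563,.140,.1545],[.549,.277,.126]]))
E
```

```text
[0.52862623 0.13642293 0.26528154] [ 9.89529815e-01  1.44326818e-01 -7.17758981e-04  1.31861784e-05]
[[288.88428407 185.79264787]
 [127.60104133 149.17053063]
 [288.37096014 162.06540267]
 [137.81243427 129.74667935]]
```

View pics/w3.png

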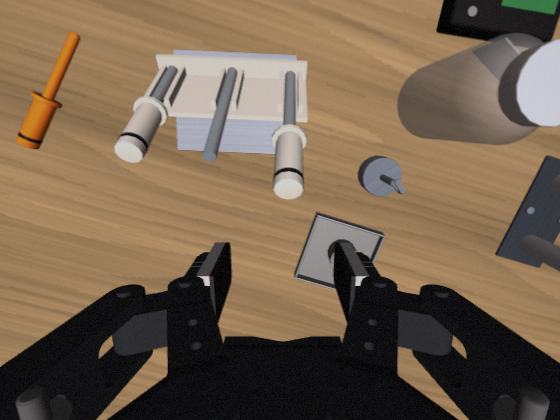

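Picture w3: the long probe has its handle end at (289,187), collar at (289,133) and a long stem. The short probe's handle end is at (132,148), with the plain rod between them at (211,155). Orange decoy lies at (35,125). This matches my predicted pixels, so I go in on the long probe.

Emit:
servo_tool(increments=[{"dx": 0.032,"dy": 0.003,"dz": 0,"spin": 0},{"dx": 0,"dy": 0,"dz": -0.03,"spin": 0},{"dx": 0,"dy": 0,"dz": -0.035,"spin": 0},{"dx": 0,"dy": 0,"dz": -0.03,"spin": 0},{"dx": 0,"dy": 0,"dz": -0.02,"spin": 0},{"dx": 0,"dy": 0,"dz": -0.012,"spin": 0},{"dx": 0,"dy": 0,"dz": 0,"spin": 0}])

```text
time_s: 7.6
position: [0.5593, 0.1368, 0.138]
ee_rot: [0.99, 0.143, -0.002, 0.001]
wrist_force: [-0.3, 0.1, -0.3]
opening: 0.0511
```

```bash
python3 - <<'E'
from h import *
st=robot.observe();print(st["position"],st["ee_rot"],st["wrist_force"])
shot("wrist","w4"); shot("side","s4"); crop("s4","s4c",150,80,150,130,4)
E
```

```text
[0.55925686 0.1367858  0.13797031] [ 9.89749316e-01  1.42800455e-01 -1.93836945e-03  7.51368718e-04] [-0.28724512  0.05666409 -0.30010674]
```

View pics/w4.png

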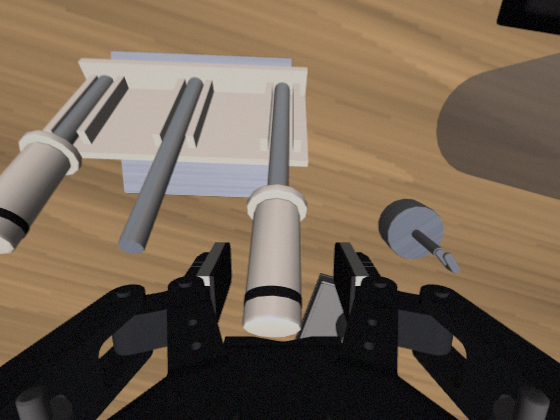

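View pics/s4c.png

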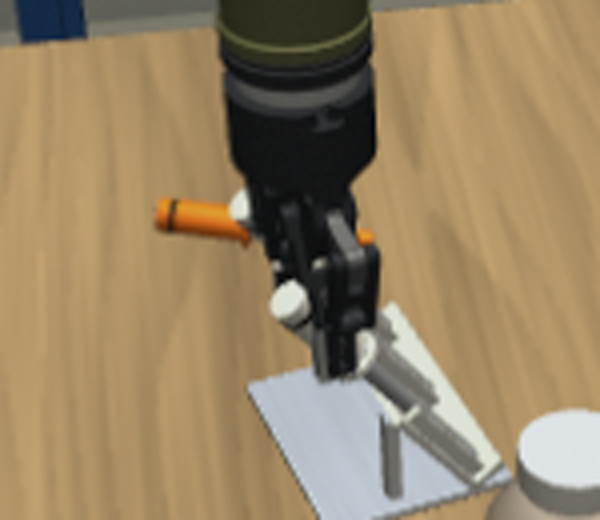

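Emit:
servo_tool(increments=[{"dx": 0,"dy": 0.003,"dz": 0,"spin": 0},{"dx": 0,"dy": 0,"dz": 0,"spin": 0},{"dx": 0,"dy": 0,"dz": 0,"spin": 0},{"dx": 0,"dy": 0,"dz": 0,"spin": 0},{"dx": 0,"dy": 0,"dz": 0,"spin": 0}], jaw=-1, squeeze=20)

```text
time_s: 8.2
position: [0.5612, 0.1413, 0.14]
ee_rot: [0.99, 0.143, 0.001, 0.0]
wrist_force: [-1.6, -0.2, 6.3]
opening: 0.0234
```

Emit:
servo_tool(increments=[{"dx": 0,"dy": 0,"dz": 0.01,"spin": 0},{"dx": 0,"dy": 0,"dz": 0.02,"spin": 0},{"dx": 0,"dy": 0,"dz": 0.03,"spin": 0},{"dx": 0,"dy": 0,"dz": 0.03,"spin": 0},{"dx": 0,"dy": 0,"dz": 0.03,"spin": 0},{"dx": 0,"dy": 0,"dz": 0.02,"spin": 0},{"dx": 0,"dy": 0,"dz": 0,"spin": 0}])

```text
time_s: 8.9
position: [0.5623, 0.1424, 0.2823]
ee_rot: [0.99, 0.144, 0.003, -0.001]
wrist_force: [0.3, -0.2, -1.8]
opening: 0.0236
```

```bash
python3 - <<'E'
from h import *
st=robot.observe();print(st["position"],st["ee_rot"],st["wrist_force"])
shot("wrist","w5"); shot("side","s5"); crop("s5","s5c",150,50,150,150,4)
E
```

```text
[0.56228546 0.14237618 0.28233131] [ 9.89642485e-01  1.43522006e-01  2.95465048e-03 -6.74549899e-04] [ 0.25818707 -0.21782261 -1.77565923]
```

View pics/w5.png

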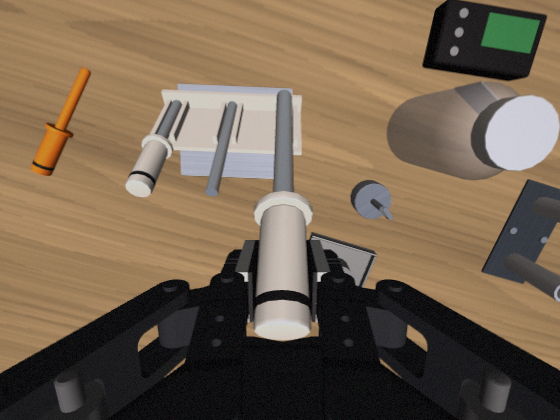

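View pics/s5c.png

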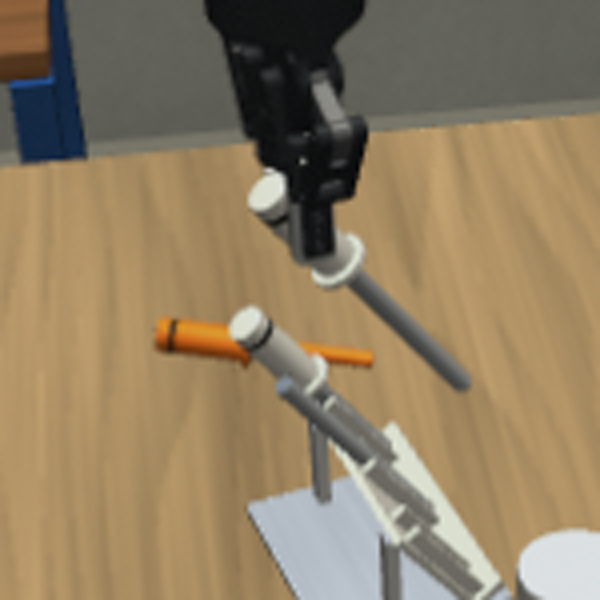

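```bash
cat >> h.py <<'E'
def probe(wt,we,dt,de,st=None,side="side"):
    W=cam("wrist",st);D=cam(side)
    T,e1=tri(ray(W,wt),ray(D,dt)); E,e2=tri(ray(W,we),ray(D,de)); d=E-T; L=np.linalg.norm(d)
    print("tip",T,e1,"end",E,e2,"L",L,"tilt",np.degrees(np.arccos(d[2]/L)),"az",np.degrees(np.arctan2(-d[1],-d[0])))
    st=st or robot.observe(); print("tip-TCP",T-st["position"])
E
python3 - <<'E'
from h import *
np.set_printoptions(precision=4,suppress=True)
probe((284,94),(283,325),(266.3,145.5),(217,99))
E
```

```text
tip [0.6465 0.1636 0.168 ] [np.float64(0.0016437670486981447), np.float64(0.0016437670486983765)] end [0.5466 0.1359 0.3139] [np.float64(0.00015553867921055896), np.float64(0.00015553867921055313)] L 0.1789390530330465 tilt 35.41471386624833 az 15.539924015061992
tip-TCP [ 0.0862  0.0221 -0.1108]
```

Emit:
servo_tool(increments=[{"dx": -0.02,"dy": 0,"dz": 0.02,"spin": 0},{"dx": -0.035,"dy": -0.015,"dz": 0.02,"spin": 0},{"dx": -0.03,"dy": -0.03,"dz": 0.01,"spin": 0},{"dx": 0,"dy": -0.035,"dz": 0,"spin": 0},{"dx": 0,"dy": -0.04,"dz": 0,"spin": 0},{"dx": 0,"dy": -0.04,"dz": 0,"spin": 0},{"dx": 0,"dy": -0.04,"dz": 0,"spin": 0},{"dx": 0,"dy": -0.04,"dz": 0,"spin": 0},{"dx": 0,"dy": -0.04,"dz": 0,"spin": 0},{"dx": 0,"dy": -0.035,"dz": 0,"spin": 0}], squeeze=25)

```text
time_s: 10.0
position: [0.4743, -0.1754, 0.3275]
ee_rot: [0.99, 0.143, -0.002, -0.001]
wrist_force: [1.0, 0.4, -1.0]
opening: 0.023
```

Emit:
servo_tool(increments=[{"dx": 0.015,"dy": -0.035,"dz": 0,"spin": 0},{"dx": 0.02,"dy": -0.025,"dz": 0,"spin": 0},{"dx": 0.02,"dy": -0.015,"dz": -0.01,"spin": 0},{"dx": 0.004,"dy": -0.006,"dz": -0.01,"spin": 0},{"dx": 0,"dy": 0,"dz": 0,"spin": 0},{"dx": 0,"dy": 0,"dz": 0,"spin": 0}])

```text
time_s: 10.6
position: [0.5335, -0.2532, 0.3081]
ee_rot: [0.99, 0.144, -0.002, -0.001]
wrist_force: [-1.2, 0.3, -0.9]
opening: 0.0233
```

```bash
python3 - <<'E'
from h import *
st=robot.observe();print(st["position"],st["ee_rot"],st["wrist_force"])
shot("wrist","w6"); shot("side","s6"); shot("scene","e6"); crop("s6","s6c",180,190,160,160,4);crop("e6","e6c",180,70,140,120,5)
E
```

```text
[ 0.53347901 -0.25322392  0.30807459] [ 0.98959852  0.14384377 -0.00158292 -0.00110798] [-1.22997983  0.3346832  -0.93571533]
```

View pics/w6.png

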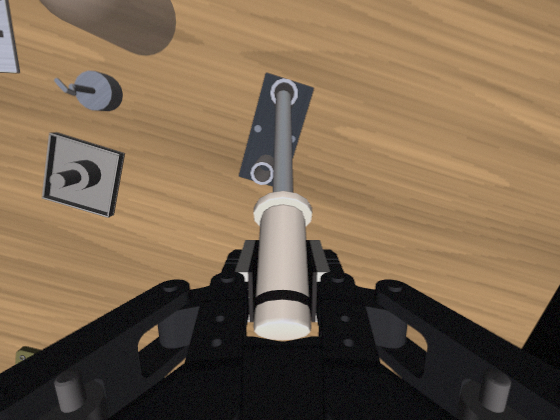

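View pics/s6c.png

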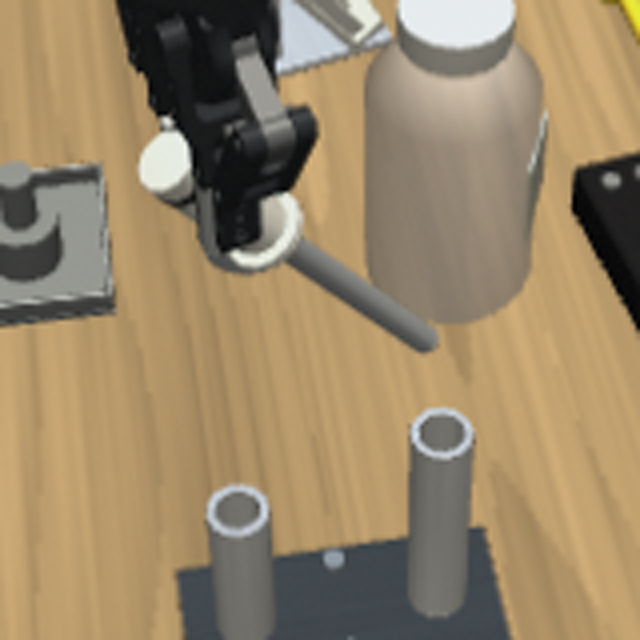

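View pics/e6c.png

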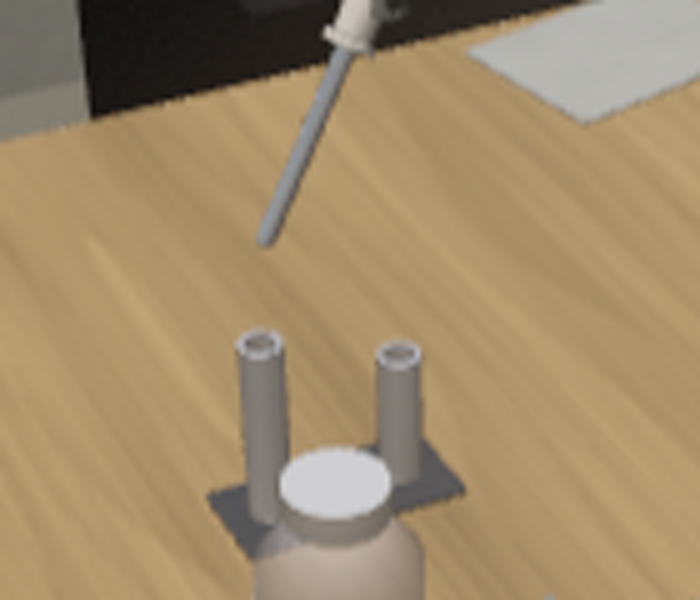

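```bash
python3 - <<'E'
from h import *
np.set_printoptions(precision=4,suppress=True)
S=cam("scene");D=cam("side");W=cam("wrist")
st=robot.observe()["position"]
T,e=tri(ray(D,(287.3,275.2)),ray(S,(232.7,117.8)));M,e2=tri(ray(D,(290.1,298)),ray(S,(231.6,138.6)))
print(T,e,M,e2,T-M,T-st,plane(W,(285,93),.13),proj(W,T))
M2,_=tri(ray(D,(239.4,317.3)),ray(S,(259.2,140.4)));print("short",M2)
E
```

```text
[ 0.6171 -0.2305  0.1956] [np.float64(0.001892254952031019), np.float64(0.001892254952031048)] [ 0.6247 -0.2274  0.1293] [np.float64(0.0008738675533475918), np.float64(0.0008738675533477736)] [-0.0076 -0.0031  0.0663] [ 0.0827  0.023  -0.1141] [ 0.6265 -0.2304  0.13  ] [[282.5044  96.7513]]
short [ 0.5352 -0.2276  0.0949]
```

Emit:
servo_tool(increments=[{"dx": 0.01,"dy": 0.004,"dz": -0.01,"spin": 0},{"dx": 0,"dy": 0,"dz": -0.02,"spin": 0},{"dx": 0,"dy": 0,"dz": -0.02,"spin": 0},{"dx": 0,"dy": 0,"dz": -0.01,"spin": 0},{"dx": 0,"dy": 0,"dz": 0,"spin": 0},{"dx": 0,"dy": 0,"dz": 0,"spin": 0}])

```text
time_s: 11.35
position: [0.5454, -0.2503, 0.2497]
ee_rot: [0.99, 0.144, 0.0, 0.0]
wrist_force: [0.3, -0.1, -1.7]
opening: 0.0232
```

```bash
python3 - <<'E'
from h import *
st=robot.observe();print(st["position"],st["ee_rot"],st["wrist_force"])
shot("wrist","w7"); shot("side","s7"); shot("scene","e7"); crop("s7","s7c",250,260,80,80,6);crop("e7","e7c",200,100,80,80,6);crop("w7","w7c",230,50,100,100,6)
a=[cv2.imread(f"pics/{n}.png") for n in("s7c","e7c")]
cv2.imwrite("pics/m7.png",cv2.resize(np.hstack(a),None,fx=.8,fy=.8))
E
```

```text
[ 0.54543876 -0.25033977  0.24972401] [9.89645557e-01 1.43531826e-01 4.92864381e-04 2.07679965e-04] [ 0.28386783 -0.05775529 -1.72199795]
```

View pics/m7.png

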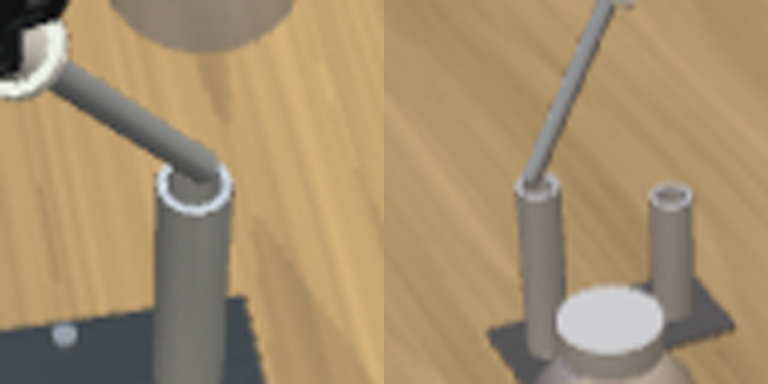

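View pics/w7c.png

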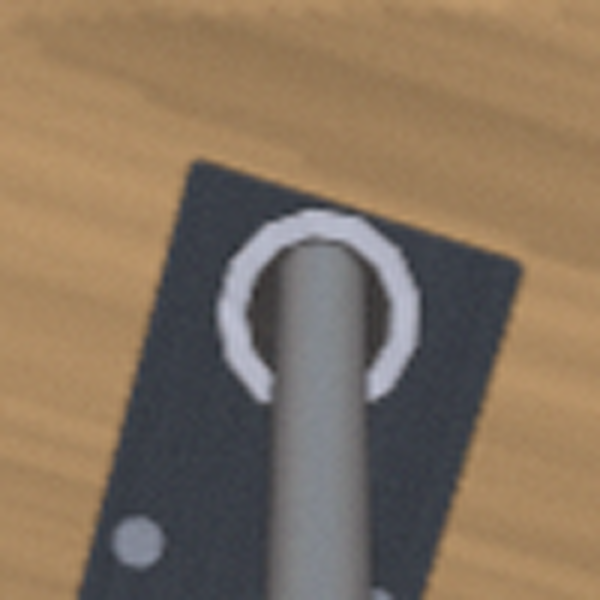

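```bash
python3 - <<'E'
from h import *
np.set_printoptions(precision=4,suppress=True)
S=cam("scene");D=cam("side");W=cam("wrist")
T,e=tri(ray(D,(293.0,294.2)),ray(S,(231.3,137.5)));print(T,e)
print(plane(W,(230+320/6,50+310/6),.13), plane(W,(230+320/6,50+260/6),.138))
st=robot.observe()["position"]; print(st+np.array([.0827,.023,-.1141]))
E
```

```text
[ 0.6285 -0.2245  0.1357] [np.float64(0.0026208528810592905), np.float64(0.0026208528810590243)]
[ 0.6255 -0.2295  0.13  ] [ 0.631  -0.2279  0.138 ]
[ 0.6283 -0.2277  0.1362]
```

Emit:
servo_tool(increments=[{"dx": 0,"dy": -0.001,"dz": -0.004,"spin": 0},{"dx": 0,"dy": 0,"dz": -0.004,"spin": 0},{"dx": 0,"dy": 0,"dz": -0.003,"spin": 0},{"dx": 0,"dy": 0,"dz": 0,"spin": 0}])

```text
time_s: 11.9
position: [0.5444, -0.2513, 0.2376]
ee_rot: [0.99, 0.143, -0.001, -0.0]
wrist_force: [-0.8, 0.1, -1.2]
opening: 0.0233
```

```bash
python3 - <<'E'
from h import *
st=robot.observe();print(st["position"],st["ee_rot"],st["wrist_force"])
shot("wrist","w8"); shot("side","s8"); shot("scene","e8"); crop("s8","s8c",250,260,80,80,6);crop("e8","e8c",200,100,80,80,6)
a=[cv2.imread(f"pics/{n}.png") for n in("s8c","e8c")]
cv2.imwrite("pics/m8.png",cv2.resize(np.hstack(a),None,fx=.8,fy=.8))
E
```

```text
[ 0.54436173 -0.25133216  0.23761756] [ 9.89667394e-01  1.43380740e-01 -5.72617642e-04 -2.91207073e-04] [-0.82835103  0.14755513 -1.21973371]
```

View pics/m8.png

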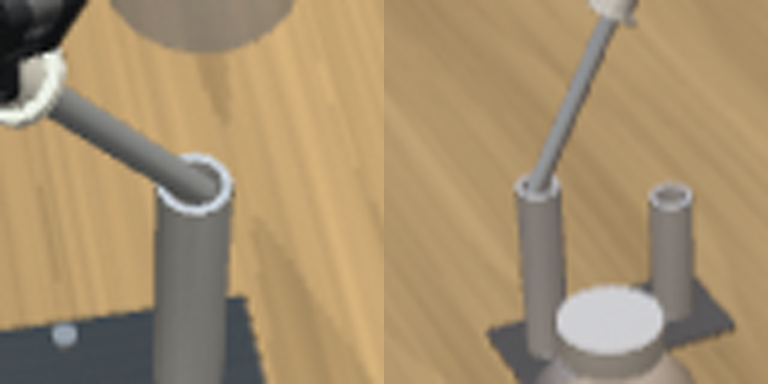

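Emit:
servo_tool(increments=[{"dx": 0.006,"dy": 0.0018,"dz": 0.003,"spin": 0},{"dx": 0.006,"dy": 0.0018,"dz": 0.003,"spin": 0},{"dx": 0.006,"dy": 0.0018,"dz": 0.002,"spin": 0},{"dx": 0.006,"dy": 0.0018,"dz": 0.002,"spin": 0},{"dx": 0,"dy": 0,"dz": 0,"spin": 0}], squeeze=20)

```text
time_s: 12.55
position: [0.5701, -0.2435, 0.2486]
ee_rot: [0.99, 0.144, 0.001, 0.0]
wrist_force: [-0.9, -0.1, -1.4]
opening: 0.0233
```

```bash
python3 - <<'E'
from h import *
st=robot.observe();print(st["position"],st["ee_rot"],st["wrist_force"])
shot("side","s9"); shot("scene","e9"); crop("s9","s9c",210,220,120,120,4);crop("e9","e9c",200,60,120,120,4)
a=[cv2.imread(f"pics/{n}.png") for n in("s9c","e9c")]
cv2.imwrite("pics/m9.png",cv2.resize(np.hstack(a),None,fx=.8,fy=.8))
E
```

```text
[ 0.57013434 -0.24354624  0.24856122] [9.89566166e-01 1.44077540e-01 6.77785253e-04 7.45801590e-05] [-0.86268213 -0.07797818 -1.40540448]
```

View pics/m9.png

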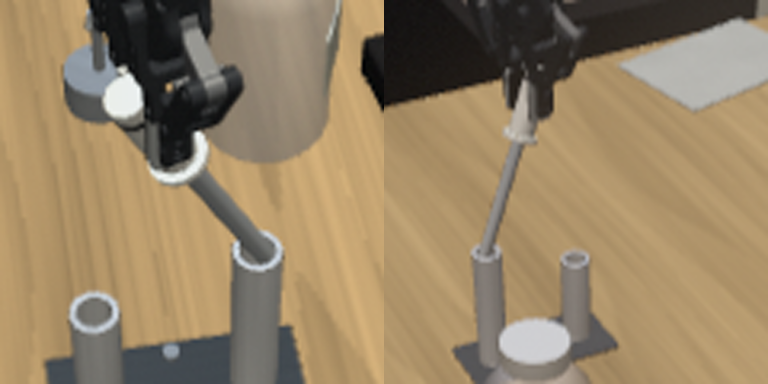

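Works: the stem tilts more upright about the tip in the bore with very low force. I'll continue the arc.

Emit:
servo_tool(increments=[{"dx": 0.006,"dy": 0.0018,"dz": 0.001,"spin": 0},{"dx": 0.006,"dy": 0.0018,"dz": 0.001,"spin": 0},{"dx": 0.006,"dy": 0.0018,"dz": 0,"spin": 0},{"dx": 0.006,"dy": 0.0018,"dz": 0,"spin": 0},{"dx": 0.006,"dy": 0.0018,"dz": -0.001,"spin": 0},{"dx": 0.006,"dy": 0.0018,"dz": -0.001,"spin": 0},{"dx": 0,"dy": 0,"dz": 0,"spin": 0}])

```text
time_s: 13.35
position: [0.6059, -0.2328, 0.2479]
ee_rot: [0.99, 0.144, 0.0, -0.0]
wrist_force: [-1.0, -1.3, -1.9]
opening: 0.023
```

```bash
python3 - <<'E'
from h import *
st=robot.observe();print(st["position"],st["ee_rot"],st["wrist_force"])
shot("side","s10"); shot("scene","e10"); crop("s10","s10c",210,220,120,120,4);crop("e10","e10c",200,60,120,120,4)
a=[cv2.imread(f"pics/{n}.png") for n in("s10c","e10c")]
cv2.imwrite("pics/m10.png",cv2.resize(np.hstack(a),None,fx=.8,fy=.8))
E
```

```text
[ 0.60591776 -0.23283931  0.24786178] [ 9.89592633e-01  1.43896575e-01  4.40322130e-04 -5.03773741e-05] [-1.01025516 -1.25663735 -1.9456847 ]
```

View pics/m10.png

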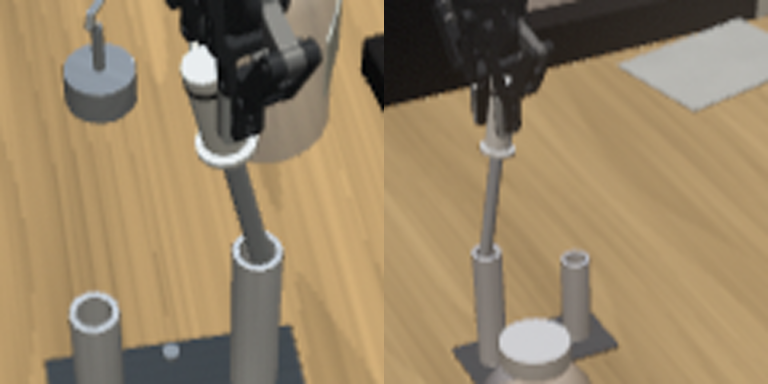

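Emit:
servo_tool(increments=[{"dx": 0.006,"dy": 0.0012,"dz": -0.002,"spin": 0},{"dx": 0.006,"dy": 0.0012,"dz": -0.002,"spin": 0},{"dx": 0.006,"dy": 0.0012,"dz": -0.003,"spin": 0},{"dx": 0.004,"dy": 0.0006,"dz": -0.003,"spin": 0},{"dx": 0.001,"dy": 0,"dz": -0.005,"spin": 0},{"dx": 0,"dy": 0,"dz": -0.005,"spin": 0},{"dx": 0,"dy": 0,"dz": 0,"spin": 0}])

```text
time_s: 14.15
position: [0.6277, -0.2292, 0.2272]
ee_rot: [0.99, 0.143, -0.0, -0.0]
wrist_force: [-1.1, -0.3, -1.5]
opening: 0.0232
```

```bash
python3 - <<'E'
from h import *
st=robot.observe();print(st["position"],st["ee_rot"],st["wrist_force"])
shot("side","s11"); shot("scene","e11"); crop("s11","s11c",210,220,120,120,4);crop("e11","e11c",200,60,120,120,4)
a=[cv2.imread(f"pics/{n}.png") for n in("s11c","e11c")]
cv2.imwrite("pics/m11.png",cv2.resize(np.hstack(a),None,fx=.8,fy=.8))
E
```

```text
[ 0.62769164 -0.22919773  0.22723603] [ 9.89668473e-01  1.43374442e-01 -2.31177758e-04 -1.72275438e-04] [-1.10632839 -0.32451669 -1.48806641]
```

View pics/m11.png

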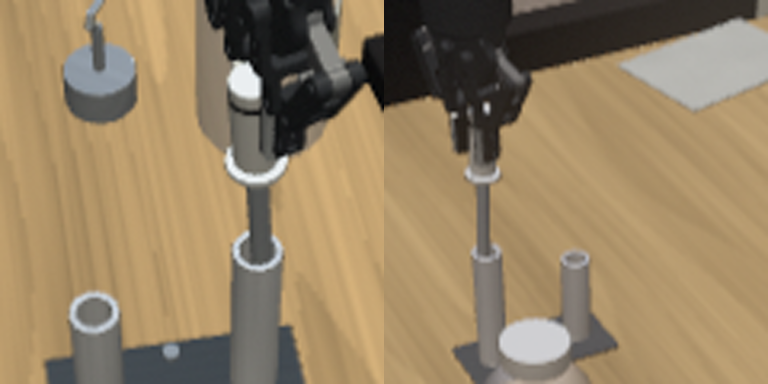

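Emit:
servo_tool(increments=[{"dx": 0,"dy": 0,"dz": -0.012,"spin": 0},{"dx": -0.001,"dy": 0,"dz": -0.012,"spin": 0},{"dx": -0.001,"dy": 0,"dz": -0.012,"spin": 0},{"dx": 0,"dy": 0,"dz": -0.012,"spin": 0},{"dx": 0,"dy": 0,"dz": -0.012,"spin": 0},{"dx": 0,"dy": 0,"dz": -0.006,"spin": 0},{"dx": 0,"dy": 0,"dz": 0,"spin": 0}])

```text
time_s: 14.95
position: [0.6261, -0.2282, 0.161]
ee_rot: [0.99, 0.144, -0.0, -0.001]
wrist_force: [1.1, 1.7, -1.7]
opening: 0.0232
```

Emit:
servo_tool(increments=[{"dx": 0,"dy": 0,"dz": -0.002,"spin": 0},{"dx": 0,"dy": 0,"dz": -0.002,"spin": 0},{"dx": 0,"dy": 0,"dz": 0,"spin": 0}])

```text
time_s: 15.25
position: [0.6268, -0.2289, 0.1587]
ee_rot: [0.99, 0.144, 0.001, 0.0]
wrist_force: [2.7, 2.6, -2.1]
opening: 0.023
```

Emit:
servo_tool(increments=[{"dx": 0,"dy": 0,"dz": -0.002,"spin": 0},{"dx": 0,"dy": 0,"dz": -0.002,"spin": 0},{"dx": 0,"dy": 0,"dz": 0,"spin": 0}])

```text
time_s: 15.55
position: [0.6268, -0.2288, 0.1545]
ee_rot: [0.99, 0.144, 0.001, 0.0]
wrist_force: [3.7, 3.9, -1.0]
opening: 0.0234
```

```bash
python3 - <<'E'
from h import *
st=robot.observe();print(st["position"],st["ee_rot"],st["wrist_force"])
shot("side","s12"); shot("scene","e12"); crop("s12","s12c",240,240,90,90,6);crop("e12","e12c",200,80,90,90,6)
a=[cv2.imread(f"pics/{n}.png") for n in("s12c","e12c")]
cv2.imwrite("pics/m12.png",cv2.resize(np.hstack(a),None,fx=.7,fy=.7))
E
```

```text
[ 0.6268254  -0.22881629  0.15449282] [9.89632233e-01 1.43620652e-01 1.07283523e-03 2.84579440e-05] [ 3.74301045  3.93377009 -0.97577009]
```

View pics/m12.png

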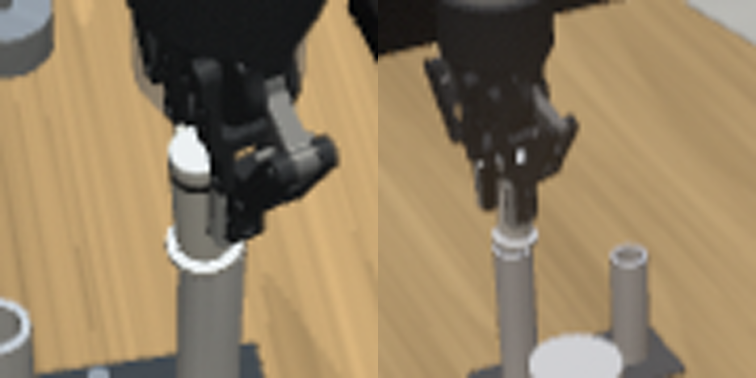

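Emit:
servo_tool(increments=[{"dx": 0.001,"dy": 0.001,"dz": -0.001,"spin": 0},{"dx": 0,"dy": 0,"dz": -0.001,"spin": 0},{"dx": 0,"dy": 0,"dz": -0.001,"spin": 0},{"dx": 0,"dy": 0,"dz": 0,"spin": 0}])

```text
time_s: 16.05
position: [0.6269, -0.2284, 0.1523]
ee_rot: [0.99, 0.143, 0.0, 0.0]
wrist_force: [1.0, 3.2, 6.0]
opening: 0.0238
```

Emit:
servo_tool(increments=[{"dx": 0,"dy": 0,"dz": -0.001,"spin": 0},{"dx": 0,"dy": 0,"dz": -0.001,"spin": 0},{"dx": 0,"dy": 0,"dz": 0,"spin": 0}])

```text
time_s: 16.35
position: [0.6271, -0.2284, 0.1521]
ee_rot: [0.99, 0.143, 0.001, 0.0]
wrist_force: [-1.7, 4.1, 15.7]
opening: 0.0235
```

Emit:
servo_tool(increments=[{"dx": 0,"dy": 0,"dz": 0.001,"spin": 0},{"dx": 0,"dy": 0,"dz": 0,"spin": 0},{"dx": 0,"dy": 0,"dz": 0,"spin": 0},{"dx": 0,"dy": 0,"dz": 0,"spin": 0},{"dx": 0,"dy": 0,"dz": 0.02,"spin": 0},{"dx": 0,"dy": 0,"dz": 0.04,"spin": 0},{"dx": -0.01,"dy": 0,"dz": 0.045,"spin": 0},{"dx": -0.03,"dy": 0,"dz": 0.03,"spin": 0},{"dx": -0.04,"dy": 0.01,"dz": 0,"spin": 0}], jaw=0.2)

```text
time_s: 17.25
position: [0.5496, -0.2207, 0.2894]
ee_rot: [0.99, 0.143, 0.005, 0.003]
wrist_force: [0.2, 0.4, 0.1]
opening: 0.0512
```

```bash
python3 - <<'E'
from h import *
st=robot.observe();print(st["position"],st["ee_rot"],st["wrist_force"])
shot("side","s13"); shot("scene","e13"); crop("s13","s13c",240,240,90,90,6);crop("e13","e13c",200,80,90,90,6)
a=[cv2.imread(f"pics/{n}.png") for n in("s13c","e13c")]
cv2.imwrite("pics/m13.png",cv2.resize(np.hstack(a),None,fx=.7,fy=.7))
E
```

```text
[ 0.54964903 -0.22065086  0.28943047] [0.9897688  0.1425712  0.00471267 0.00299491] [0.18465095 0.37401924 0.05284234]
```

View pics/m13.png

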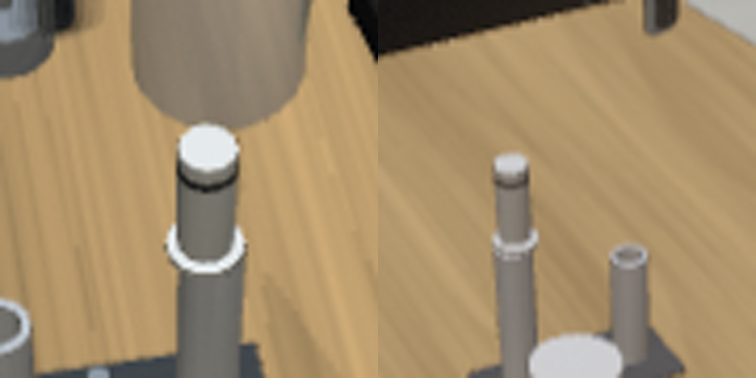

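Emit:
servo_tool(increments=[{"dx": -0.01,"dy": 0.03,"dz": 0,"spin": 0},{"dx": -0.01,"dy": 0.045,"dz": 0,"spin": 0},{"dx": -0.01,"dy": 0.045,"dz": 0,"spin": 0},{"dx": -0.005,"dy": 0.045,"dz": 0,"spin": 0},{"dx": 0,"dy": 0.045,"dz": 0,"spin": 0},{"dx": 0,"dy": 0.045,"dz": 0,"spin": 0},{"dx": 0,"dy": 0.045,"dz": 0,"spin": 0},{"dx": 0,"dy": 0.045,"dz": 0,"spin": 0},{"dx": 0,"dy": 0.045,"dz": 0,"spin": 0},{"dx": 0,"dy": 0.045,"dz": 0,"spin": 0}])

```text
time_s: 18.35
position: [0.5116, 0.2183, 0.2848]
ee_rot: [0.99, 0.143, -0.0, 0.0]
wrist_force: [1.1, -0.6, 1.1]
opening: 0.0512
```

Emit:
servo_tool(increments=[{"dx": 0,"dy": 0.035,"dz": -0.01,"spin": 0},{"dx": 0,"dy": 0.02,"dz": -0.02,"spin": 0},{"dx": 0,"dy": 0.005,"dz": -0.01,"spin": 0},{"dx": 0,"dy": 0,"dz": 0,"spin": 0},{"dx": 0,"dy": 0,"dz": 0,"spin": 0}])

```text
time_s: 18.85
position: [0.5124, 0.2746, 0.2453]
ee_rot: [0.99, 0.142, -0.0, 0.001]
wrist_force: [0.3, -0.5, 0.2]
opening: 0.0508
```

```bash
python3 - <<'E'
from h import *
st=robot.observe();print(st["position"],st["ee_rot"],st["wrist_force"])
shot("wrist","w14"); W=cam("wrist",st)
print(proj(W,[[.534,.273,.148],[.549,.277,.126]]))
E
```

```text
[0.51240527 0.27456731 0.24527268] [ 9.89831981e-01  1.42237900e-01 -2.02097862e-04  9.93965453e-04] [ 0.3180722  -0.45684228  0.19005697]
[[289.86282979 181.35358212]
 [289.72740331 158.80911065]]
```

View pics/w14.png

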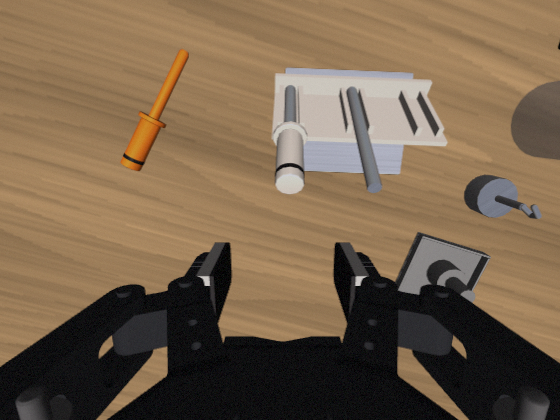

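Emit:
servo_tool(increments=[{"dx": 0.034,"dy": 0.003,"dz": 0,"spin": 0},{"dx": 0,"dy": 0,"dz": -0.035,"spin": 0},{"dx": 0,"dy": 0,"dz": -0.035,"spin": 0},{"dx": 0,"dy": 0,"dz": -0.035,"spin": 0},{"dx": 0,"dy": 0,"dz": -0.02,"spin": 0},{"dx": 0,"dy": 0,"dz": -0.009,"spin": 0},{"dx": 0,"dy": 0,"dz": 0,"spin": 0},{"dx": 0,"dy": 0,"dz": 0,"spin": 0}])

```text
time_s: 19.7
position: [0.5471, 0.2796, 0.1127]
ee_rot: [0.99, 0.143, 0.001, -0.0]
wrist_force: [0.2, -0.2, 0.2]
opening: 0.051
```

```bash
python3 - <<'E'
from h import *
st=robot.observe();print(st["position"],st["ee_rot"],st["wrist_force"])
shot("wrist","w15")
E
```

```text
[0.54706942 0.27963516 0.1127372 ] [ 9.89736172e-01  1.42900962e-01  1.23933219e-03 -2.98823174e-04] [ 0.15521873 -0.1914936   0.17565329]
```

View pics/w15.png

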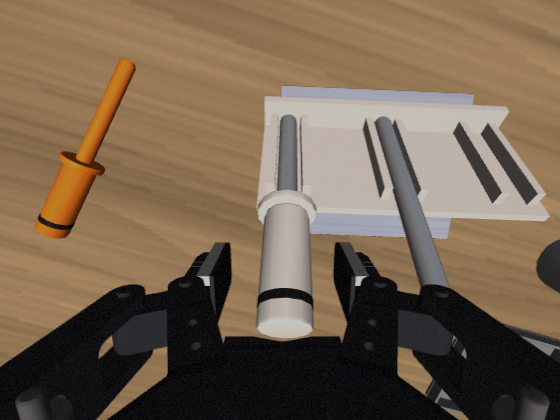

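Centred well (handle at 286, jaws 230–335). The rod is close to the right finger's knuckle, which moves inward as it closes. Close and lift.

Emit:
servo_tool(increments=[{"dx": 0,"dy": -0.0005,"dz": 0,"spin": 0},{"dx": 0,"dy": 0,"dz": 0,"spin": 0},{"dx": 0,"dy": 0,"dz": 0,"spin": 0},{"dx": 0,"dy": 0,"dz": 0,"spin": 0},{"dx": 0,"dy": 0,"dz": 0,"spin": 0}], jaw=-1, squeeze=20)

```text
time_s: 20.25
position: [0.5463, 0.2789, 0.1121]
ee_rot: [0.99, 0.143, 0.001, 0.0]
wrist_force: [-1.0, -0.8, 6.4]
opening: 0.0236
```

Emit:
servo_tool(increments=[{"dx": 0,"dy": 0,"dz": 0.01,"spin": 0},{"dx": 0,"dy": 0,"dz": 0.02,"spin": 0},{"dx": 0,"dy": 0,"dz": 0.03,"spin": 0},{"dx": 0,"dy": 0,"dz": 0.04,"spin": 0},{"dx": 0,"dy": 0,"dz": 0.04,"spin": 0},{"dx": 0,"dy": 0,"dz": 0.035,"spin": 0},{"dx": 0,"dy": 0,"dz": 0,"spin": 0}])

```text
time_s: 20.95
position: [0.5484, 0.2813, 0.2922]
ee_rot: [0.99, 0.144, 0.005, -0.002]
wrist_force: [-0.3, 0.2, -1.0]
opening: 0.0232
```

```bash
python3 - <<'E'
from h import *
st=robot.observe();print(st["position"],st["ee_rot"],st["wrist_force"])
shot("wrist","w16"); shot("side","s16"); crop("s16","s16c",150,50,150,150,4)
E
```

```text
[0.54835933 0.28131114 0.29219228] [ 0.98962662  0.14355187  0.00512335 -0.00240212] [-0.33109415  0.22310533 -0.97825636]
```

View pics/w16.png

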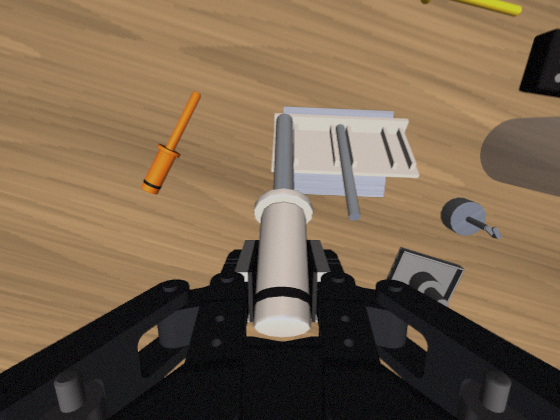

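View pics/s16c.png

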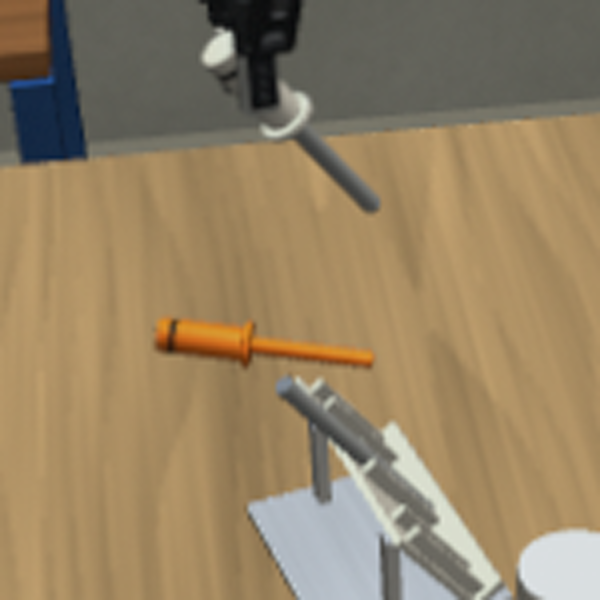

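Emit:
servo_tool(increments=[{"dx": -0.015,"dy": -0.015,"dz": 0.01,"spin": 0},{"dx": -0.02,"dy": -0.03,"dz": 0.01,"spin": 0},{"dx": -0.02,"dy": -0.035,"dz": 0,"spin": 0},{"dx": -0.02,"dy": -0.04,"dz": 0,"spin": 0},{"dx": 0,"dy": -0.045,"dz": 0,"spin": 0},{"dx": 0,"dy": -0.045,"dz": 0,"spin": 0},{"dx": 0,"dy": -0.045,"dz": 0,"spin": 0},{"dx": 0,"dy": -0.045,"dz": 0,"spin": 0},{"dx": 0,"dy": -0.045,"dz": 0,"spin": 0},{"dx": 0,"dy": -0.045,"dz": 0,"spin": 0}], squeeze=25)

```text
time_s: 22.05
position: [0.4693, -0.1121, 0.3048]
ee_rot: [0.99, 0.144, -0.002, -0.001]
wrist_force: [1.0, -0.1, -1.0]
opening: 0.0229
```

Emit:
servo_tool(increments=[{"dx": 0,"dy": -0.04,"dz": 0,"spin": 0},{"dx": 0,"dy": -0.035,"dz": 0,"spin": 0},{"dx": 0,"dy": -0.03,"dz": -0.01,"spin": 0},{"dx": 0,"dy": -0.02,"dz": -0.02,"spin": 0},{"dx": -0.003,"dy": -0.013,"dz": -0.02,"spin": 0},{"dx": 0,"dy": 0,"dz": -0.01,"spin": 0},{"dx": 0,"dy": 0,"dz": 0,"spin": 0},{"dx": 0,"dy": 0,"dz": 0,"spin": 0}])

```text
time_s: 22.85
position: [0.4682, -0.2472, 0.2462]
ee_rot: [0.99, 0.144, -0.0, -0.001]
wrist_force: [1.1, 0.6, -1.4]
opening: 0.0231
```

```bash
python3 - <<'E'
from h import *
st=robot.observe();print(st["position"],st["ee_rot"],st["wrist_force"])
shot("wrist","w17"); shot("side","s17"); shot("scene","e17"); crop("s17","s17c",180,240,100,100,5);crop("e17","e17c",220,70,100,100,5);crop("w17","w17c",230,50,100,150,4)
a=[cv2.imread(f"pics/{n}.png") for n in("s17c","e17c")]
cv2.imwrite("pics/m17.png",cv2.resize(np.hstack(a),None,fx=.8,fy=.8))
E
```

```text
[ 0.46817767 -0.24723887  0.24620688] [ 9.89517514e-01  1.44411688e-01 -9.37213060e-05 -5.86651293e-04] [ 1.0685881   0.56279612 -1.36034404]
```

View pics/m17.png

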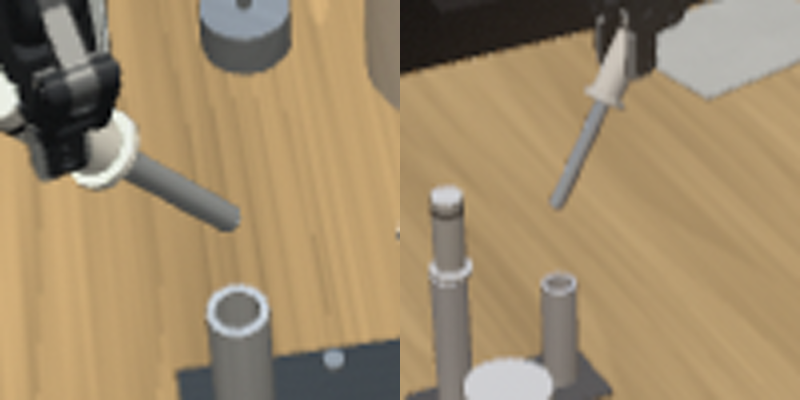

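View pics/w17c.png

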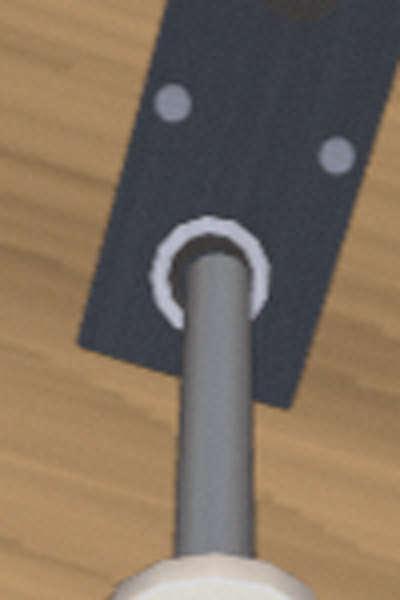

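```bash
python3 - <<'E'
from h import *
np.set_printoptions(precision=4,suppress=True)
S=cam("scene");D=cam("side");W=cam("wrist")
st=robot.observe()["position"]
T,e=tri(ray(D,(237.3,294.3)),ray(S,(258.8,120.6)));M,e2=tri(ray(D,(239.1,317.4)),ray(S,(259.3,140.6)))
print(T,e,M,e2,T-M,T-st,plane(W,(282.5,50+278/4),.095),plane(W,(283.5,50+265/4),T[2]))
E
```

```text
[ 0.5344 -0.23    0.1631] [np.float64(0.0012872922123198455), np.float64(0.0012872922123198759)] [ 0.5348 -0.2274  0.0943] [np.float64(0.0008745482145400708), np.float64(0.0008745482145397456)] [-0.0004 -0.0027  0.0689] [ 0.0657  0.0179 -0.084 ] [ 0.5353 -0.2299  0.095 ] [ 0.5366 -0.23    0.1631]
```

Emit:
servo_tool(increments=[{"dx": 0.003,"dy": 0.003,"dz": -0.015,"spin": 0},{"dx": 0,"dy": 0,"dz": -0.02,"spin": 0},{"dx": 0,"dy": 0,"dz": -0.02,"spin": 0},{"dx": 0,"dy": 0,"dz": -0.006,"spin": 0},{"dx": 0,"dy": 0,"dz": 0,"spin": 0},{"dx": 0,"dy": 0,"dz": 0,"spin": 0}])

```text
time_s: 23.6
position: [0.4716, -0.2459, 0.1862]
ee_rot: [0.99, 0.144, 0.001, 0.001]
wrist_force: [-0.6, -0.2, -0.4]
opening: 0.0232
```

```bash
python3 - <<'E'
from h import *
st=robot.observe();print(st["position"],st["ee_rot"],st["wrist_force"])
shot("wrist","w18"); shot("side","s18"); shot("scene","e18"); crop("s18","s18c",200,270,80,80,6);crop("e18","e18c",220,100,80,80,6);crop("w18","w18c",230,50,100,100,4.8)
a=[cv2.imread(f"pics/{n}.png") for n in("s18c","e18c","w18c")]
cv2.imwrite("pics/m18.png",cv2.resize(np.hstack(a),None,fx=.55,fy=.55))
E
```

```text
[ 0.47157343 -0.24589145  0.18623103] [9.89644931e-01 1.43534125e-01 7.83228870e-04 5.01882428e-04] [-0.58881749 -0.22014683 -0.39884454]
```

View pics/m18.png

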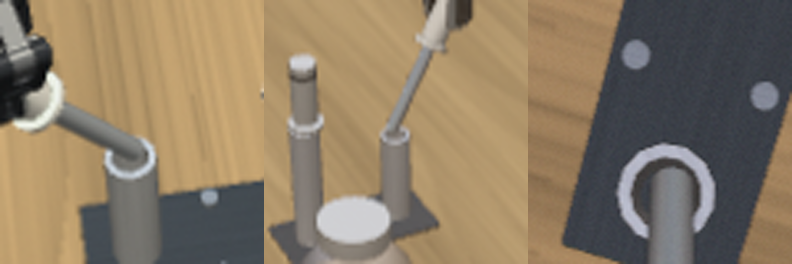

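Emit:
servo_tool(increments=[{"dx": 0,"dy": 0.001,"dz": -0.004,"spin": 0},{"dx": 0,"dy": 0,"dz": -0.004,"spin": 0},{"dx": 0,"dy": 0,"dz": -0.004,"spin": 0},{"dx": 0,"dy": 0,"dz": 0,"spin": 0}])

```text
time_s: 24.15
position: [0.4707, -0.2446, 0.1727]
ee_rot: [0.99, 0.143, -0.0, -0.0]
wrist_force: [0.7, -0.2, -1.5]
opening: 0.0232
```

```bash
python3 - <<'E'
from h import *
st=robot.observe();print(st["position"],st["ee_rot"],st["wrist_force"])
shot("wrist","w19"); shot("side","s19"); shot("scene","e19"); crop("s19","s19c",200,270,80,80,6);crop("e19","e19c",220,100,80,80,6);crop("w19","w19c",230,50,100,100,4.8)
a=[cv2.imread(f"pics/{n}.png") for n in("s19c","e19c","w19c")]
cv2.imwrite("pics/m19.png",cv2.resize(np.hstack(a),None,fx=.55,fy=.55))
E
```

```text
[ 0.47072232 -0.24463499  0.17265648] [ 9.89663969e-01  1.43405536e-01 -2.24810706e-04 -1.75088037e-04] [ 0.69860432 -0.18071836 -1.53575929]
```

View pics/m19.png

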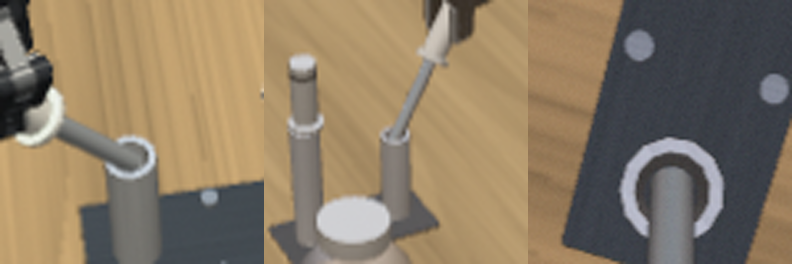

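Emit:
servo_tool(increments=[{"dx": 0.0045,"dy": 0.0012,"dz": 0.002,"spin": 0},{"dx": 0.0045,"dy": 0.0012,"dz": 0.002,"spin": 0},{"dx": 0.0045,"dy": 0.0012,"dz": 0.0015,"spin": 0},{"dx": 0.0045,"dy": 0.0012,"dz": 0.0015,"spin": 0},{"dx": 0.005,"dy": 0.0012,"dz": 0.0005,"spin": 0},{"dx": 0.005,"dy": 0.0012,"dz": 0.0005,"spin": 0},{"dx": 0,"dy": 0,"dz": 0,"spin": 0}], squeeze=20)

```text
time_s: 25.0
position: [0.5002, -0.237, 0.1813]
ee_rot: [0.99, 0.144, 0.001, 0.0]
wrist_force: [-1.4, -1.1, -0.3]
opening: 0.0234
```

```bash
python3 - <<'E'
from h import *
st=robot.observe();print(st["position"],st["ee_rot"],st["wrist_force"])
shot("side","s20"); shot("scene","e20"); crop("s20","s20c",180,240,100,100,5);crop("e20","e20c",220,70,100,100,5)
a=[cv2.imread(f"pics/{n}.png") for n in("s20c","e20c")]
cv2.imwrite("pics/m20.png",cv2.resize(np.hstack(a),None,fx=.7,fy=.7))
E
```

```text
[ 0.50016927 -0.23701948  0.18132164] [9.89586304e-01 1.43938505e-01 8.04704122e-04 7.19606885e-05] [-1.41131054 -1.08010642 -0.31340824]
```

View pics/m20.png

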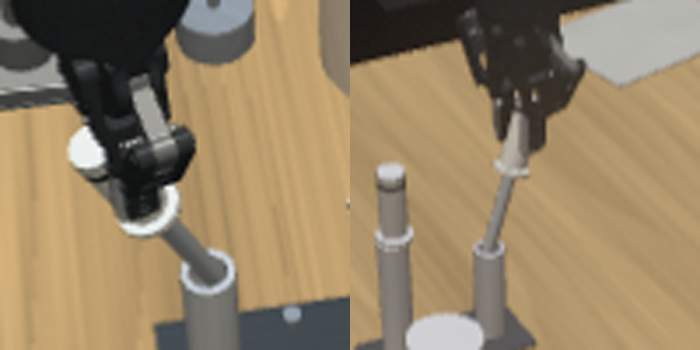

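Emit:
servo_tool(increments=[{"dx": 0.005,"dy": 0.0012,"dz": 0,"spin": 0},{"dx": 0.005,"dy": 0.0012,"dz": 0,"spin": 0},{"dx": 0.005,"dy": 0.0012,"dz": -0.001,"spin": 0},{"dx": 0.005,"dy": 0.0012,"dz": -0.001,"spin": 0},{"dx": 0.005,"dy": 0.0012,"dz": -0.001,"spin": 0},{"dx": 0.005,"dy": 0.0012,"dz": -0.002,"spin": 0},{"dx": 0.005,"dy": 0.001,"dz": -0.002,"spin": 0},{"dx": 0.003,"dy": 0.001,"dz": -0.003,"spin": 0},{"dx": 0,"dy": 0,"dz": -0.005,"spin": 0},{"dx": 0,"dy": 0,"dz": 0,"spin": 0}])

```text
time_s: 26.1
position: [0.5372, -0.2282, 0.1655]
ee_rot: [0.99, 0.143, 0.0, -0.0]
wrist_force: [-0.6, -0.3, -1.2]
opening: 0.0232
```

```bash
python3 - <<'E'
from h import *
st=robot.observe();print(st["position"],st["ee_rot"],st["wrist_force"])
shot("side","s21"); shot("scene","e21"); crop("s21","s21c",180,240,100,100,5);crop("e21","e21c",220,70,100,100,5)
a=[cv2.imread(f"pics/{n}.png") for n in("s21c","e21c")]
cv2.imwrite("pics/m21.png",cv2.resize(np.hstack(a),None,fx=.7,fy=.7))
E
```

```text
[ 0.53716825 -0.22822067  0.16552494] [ 9.89654295e-01  1.43472351e-01  2.43089367e-04 -3.38876210e-05] [-0.56511287 -0.32792684 -1.24942651]
```

View pics/m21.png

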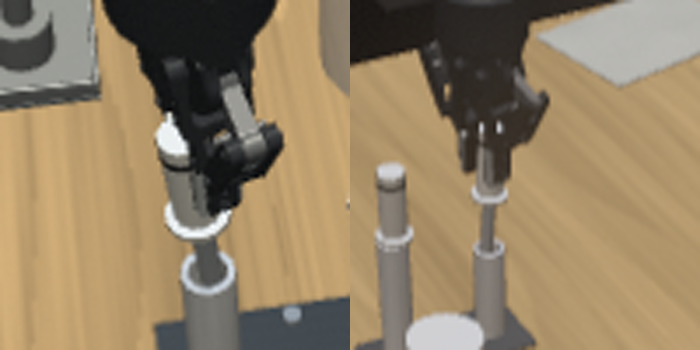

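Emit:
servo_tool(increments=[{"dx": 0.003,"dy": 0,"dz": -0.002,"spin": 0},{"dx": 0.003,"dy": 0,"dz": -0.003,"spin": 0},{"dx": 0.001,"dy": 0,"dz": -0.005,"spin": 0},{"dx": -0.001,"dy": 0,"dz": -0.008,"spin": 0},{"dx": -0.002,"dy": 0,"dz": -0.008,"spin": 0},{"dx": -0.002,"dy": 0,"dz": -0.008,"spin": 0},{"dx": 0,"dy": 0,"dz": -0.004,"spin": 0},{"dx": 0,"dy": 0,"dz": 0,"spin": 0}])

```text
time_s: 27.0
position: [0.5388, -0.2283, 0.1275]
ee_rot: [0.99, 0.143, -0.0, -0.0]
wrist_force: [-0.7, 0.7, -0.7]
opening: 0.0233
```

Emit:
servo_tool(increments=[{"dx": 0,"dy": 0,"dz": -0.002,"spin": 0},{"dx": 0,"dy": 0,"dz": -0.002,"spin": 0},{"dx": 0,"dy": 0,"dz": -0.002,"spin": 0},{"dx": 0,"dy": 0,"dz": 0,"spin": 0}])

```text
time_s: 27.4
position: [0.5388, -0.2283, 0.1221]
ee_rot: [0.99, 0.143, -0.0, 0.0]
wrist_force: [-0.1, -0.0, -1.1]
opening: 0.0229
```

```bash
python3 - <<'E'
from h import *
st=robot.observe();print(st["position"],st["ee_rot"],st["wrist_force"])
shot("side","s22"); shot("scene","e22"); crop("s22","s22c",180,240,100,100,5);crop("e22","e22c",220,70,100,100,5)
a=[cv2.imread(f"pics/{n}.png") for n in("s22c","e22c")]
cv2.imwrite("pics/m22.png",cv2.resize(np.hstack(a),None,fx=.7,fy=.7))
E
```

```text
[ 0.5387924  -0.22831322  0.12212392] [ 9.89657157e-01  1.43452811e-01 -4.81172439e-05  1.50795030e-05] [-0.12966413 -0.02030541 -1.13440352]
```

View pics/m22.png

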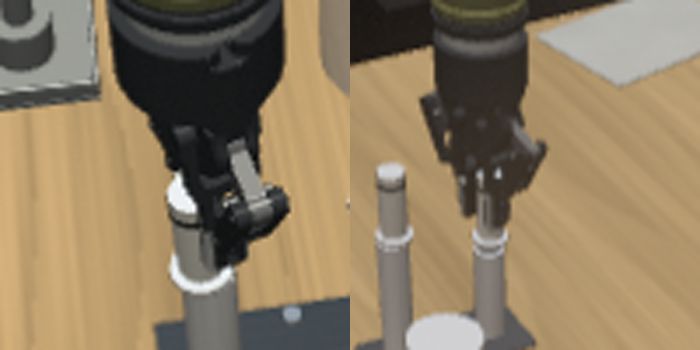

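Emit:
servo_tool(increments=[{"dx": -0.001,"dy": 0,"dz": -0.002,"spin": 0},{"dx": -0.001,"dy": 0,"dz": -0.002,"spin": 0},{"dx": 0,"dy": 0,"dz": -0.001,"spin": 0},{"dx": 0,"dy": 0,"dz": 0,"spin": 0}])

```text
time_s: 27.9
position: [0.5377, -0.2277, 0.1174]
ee_rot: [0.99, 0.144, 0.001, -0.0]
wrist_force: [2.4, 1.2, 0.1]
opening: 0.0234
```

Emit:
servo_tool(increments=[{"dx": 0,"dy": 0,"dz": -0.001,"spin": 0},{"dx": 0,"dy": 0,"dz": -0.001,"spin": 0},{"dx": 0,"dy": 0,"dz": 0,"spin": 0}])

```text
time_s: 28.2
position: [0.5379, -0.2278, 0.1171]
ee_rot: [0.99, 0.144, 0.001, 0.0]
wrist_force: [-0.1, 3.2, 14.3]
opening: 0.0237
```

Seated (14 N contact at the expected height). Release and rise.

Emit:
servo_tool(increments=[{"dx": 0,"dy": 0,"dz": 0.001,"spin": 0},{"dx": 0,"dy": 0,"dz": 0,"spin": 0},{"dx": 0,"dy": 0,"dz": 0,"spin": 0},{"dx": 0,"dy": 0,"dz": 0,"spin": 0},{"dx": 0,"dy": 0,"dz": 0.02,"spin": 0},{"dx": 0,"dy": 0,"dz": 0.04,"spin": 0},{"dx": 0,"dy": 0,"dz": 0.045,"spin": 0},{"dx": 0,"dy": 0,"dz": 0.045,"spin": 0},{"dx": -0.03,"dy": 0,"dz": 0.03,"spin": 0},{"dx": -0.04,"dy": -0.02,"dz": 0,"spin": 0}], jaw=0.2)

```text
time_s: 29.2
position: [0.4708, -0.2465, 0.3003]
ee_rot: [0.989, 0.147, 0.005, 0.002]
wrist_force: [0.3, -1.3, 0.1]
opening: 0.0511
```

Emit:
servo_tool(increments=[{"dx": -0.03,"dy": -0.03,"dz": 0,"spin": 0},{"dx": -0.02,"dy": -0.03,"dz": 0,"spin": 0},{"dx": 0,"dy": 0,"dz": 0,"spin": 0},{"dx": 0,"dy": 0,"dz": 0,"spin": 0}])

```text
time_s: 29.6
position: [0.4161, -0.309, 0.2961]
ee_rot: [0.99, 0.142, -0.0, -0.0]
wrist_force: [0.3, 0.7, -0.1]
opening: 0.0516
```

```bash
python3 - <<'E'
from h import *
st=robot.observe();print(st["position"],st["wrist_force"])
shot("side","s23"); shot("scene","e23"); crop("s23","s23c",210,250,100,100,5);crop("e23","e23c",210,90,80,80,6.25)
a=[cv2.imread(f"pics/{n}.png") for n in("s23c","e23c")]
cv2.imwrite("pics/m23.png",cv2.resize(np.hstack(a),None,fx=.8,fy=.8))
E
```

```text
[ 0.41611415 -0.30898768  0.29612301] [ 0.26805141  0.7291827  -0.13498333]
```

View pics/m23.png

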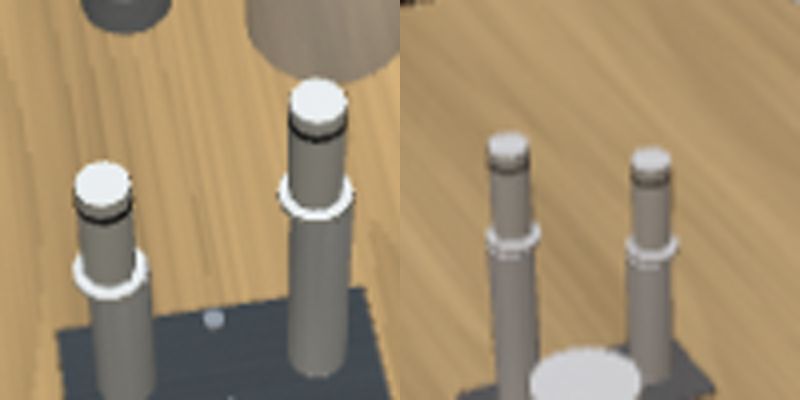

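View pics/s23.png

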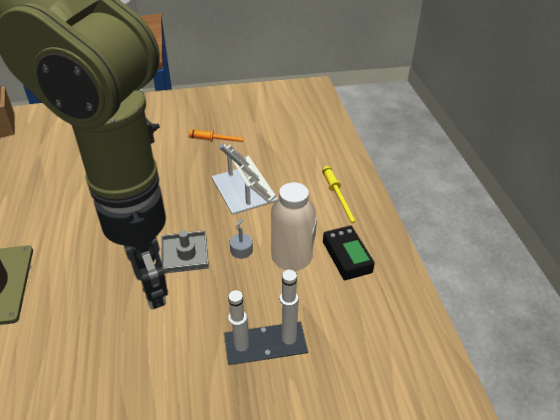

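View pics/e23.png

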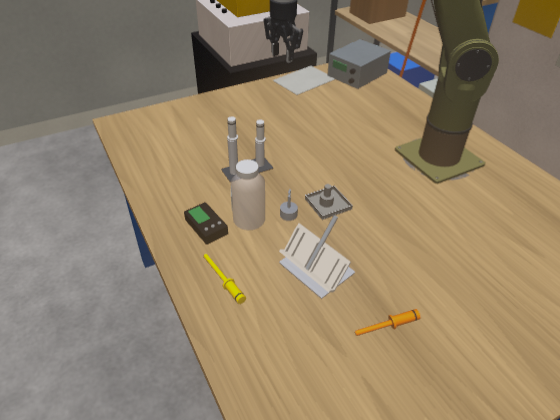

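```bash
python3 - <<'E'
from h import *
np.set_printoptions(precision=4,suppress=True)
S=cam("scene");D=cam("side")
for n,de,dc,se,sc in [("long",(318,103),(316,192),(108.5,146),(113,234)),("short",(104,185),(111,266),(251,160),(252,245))]:
    f=lambda p:((p[0]+.5)/4-.5+210,(p[1]+.5)/4-.5+250); g=lambda p:((p[0]+.5)/5-.5+210,(p[1]+.5)/5-.5+90)
    E,a=tri(ray(D,f(de)),ray(S,g(se)));C,b=tri(ray(D,f(dc)),ray(S,g(sc)));d=E-C
    print(n,E,C,np.degrees(np.arctan2(np.hypot(*d[:2]),d[2])))
E
```

```text
long [ 0.621  -0.2301  0.1937] [ 0.6215 -0.23    0.1344] 0.5045499744371746
short [ 0.5314 -0.2296  0.1591] [ 0.5319 -0.2283  0.1001] 1.367837794550253
```

```bash
python3 - <<'E'
from cell import robot
print(robot.sign_off(), robot.observe()["time_s"])
E
```

```text
the job is handed in; nothing more can be done
the job is handed in; nothing more can be done
```

The job is handed in: the cap is in the tray, the long probe is in the tall tube and the short probe is in the short tube. It took about 30 s of the 72 s allowed. The hand-in gave no verdict.

I set the cap down in the tray. Each probe was gripped as it leaned, stood upright by pivoting its tip inside the tube's mouth, then lowered until the collar met the rim (about 15 N).

| Probe | Collar top height (expected) | Tilt | Off the tube's axis (limit 8 mm) |
|---|---|---|---|
| Long | 134.4 mm (135) | 0.5° | about 3–4 mm |
| Short | 100.1 mm (100) | 1.4° | about 3–4 mm |

The last pictures show the cap upright in the tray. The rod, jug, hooked weight and logger show no visible shift, but I judged that by eye, without measuring. The gripper is clear of everything, and none of my last checks failed. The cameras disagreed with each other by 1–3 mm, within what the fits allow.

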